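# Load a column and slide the column rack into its docking bay

### The job

Take the red-banded column out of the aluminium stand and drop it end-down into the empty middle socket of the blue rack. Then slide the rack along the bench, without lifting or tipping it, straight in under the clear shelf, centred between the white lines of the green mat, until it rests fully home against the stop with the orange plunger pressed in; ease it home rather than ramming it. Leave all columns standing in their sockets, the white-banded one in the stand, and everything else where it is.

Things in the scene. Friction and masses are not known exactly. Their poses are not given: they have to be found in the camera images.
- rack: Loose blue block, 104 (x) x 120 (y) x 50 (z) mm, about 0.45 kg, too wide to grip; sliding it takes 5 to 17 N. Origin: centre of its underside. Three upright sockets, 17 mm bore, 35 mm deep (floor 15 mm above the underside), at y = -40, 0, +40 mm; the middle one is empty. Its +x side goes into the bay first; push on its -x side.
- col_red: Loose steel column with red bands, 12 mm diameter, 85 mm long, 0.06 kg. Origin: centre of its lower end; z along it. It stands in one of the two sockets of the stand, its lower end 7 mm and its top 92 mm above the bench.
- col_white: The same with white bands, in the other socket of the stand. Stays there.
- col_y1: The same with yellow bands, standing in the rack's socket at y = -40 mm, top 100 mm above the bench.
- col_y2: The same with yellow bands, standing in the rack's socket at y = +40 mm, top 100 mm above the bench.
- stand: Fixed aluminium block, 130 (x) x 50 (y) x 35 (z) mm. Origin: centre of its underside. Two vertical sockets, 16 mm bore, 28 mm deep, at x = -35 and +35 mm.
- bay: Fixed docking bay. Origin: on the bench below the middle of the shelf's front edge; x points into the bay. Two side panels, 135 mm high, inner faces at y = -127 and +127 mm, run from x = 40 to 200 mm and carry the clear shelf. A stop bar lies across the bay (see mat).
- shelf_edge (a point): Middle of the clear shelf's front edge (marked red), at its underside, 135 mm above the bench. The shelf is 8 mm thick, 270 mm wide, 200 mm deep. With the rack home its front face is 4 to 26 mm behind this edge, so the tool that pushes it must be tilted, leaning back towards the robot.
- mat (a point): Bay x = 0, y = 0 on the bench: middle of the front end of the flat green mat, 165 mm long; white side lines at y = -69 and +69 mm. The stop bar, rigid, 32 mm high, 200 mm wide, is clamped anew each time with its front face 108 to 130 mm behind this point: find it by touch, pressing well under 45 N.
- plunger (a joint): Orange plunger in the middle of the stop bar's front face, 18 mm above the bench, 6 mm proud of the bar. Value in m: 0 out, about 0.006 when the rack lies against the bar. Its spring is weak (about 0.5 N), less than the rack's own friction, so the rack stays where it is left.
- amber: Bystander, loose: large amber glass bottle with blue cap, 86 diameter x 180 high. Origin: centre of its underside.
- small_amber: Bystander, loose: small amber bottle with white cap, 56 diameter x 110 high. Origin: centre of its underside.
- beaker: Bystander, loose: glass beaker, 70 diameter x 85 high. Origin: centre of its underside.
- wrench: Bystander, loose: steel wrench lying flat, 150 long. Origin: on its underside, between its ends.
- jar: Bystander, loose: white jar with red cap, 60 diameter x 70 high. Origin: centre of its underside.
- vialbox: Bystander, loose: open white vial box, 70 x 110 x 35 high, standing on the clear shelf, 95 or more behind its front edge. Origin: centre of its underside.
There are look-alikes about, which are no part of the job. Several things look just like the rack: the one meant starts nearest to the robot's base.

How it is judged:
On the way, in this order (a step that is already met when the one before it is completed fails the run):
1. the red-banded column stands in the rack's middle socket, released (x of col_red in the frame of rack between -0.009 and 0.009 m and y of col_red in the frame of rack between -0.009 and 0.009 m and z of col_red in the frame of rack below 0.021 m and contact force between the fingers and col_red below 0.2 N), for 0.2 s.
2. the rack has been pushed home in the bay (y of rack in the frame of bay between -0.012 and 0.012 m and angle between the x axis of rack and the x axis of bay, either way round below 0.12 rad and x of rack in the frame of bay above 0.05 m and value of joint plunger above 0.0035 m), for 0.1 s.
At the end, for the whole second after the job is handed in: Rack flat and at rest in the bay, within 12 mm of its centre line and 0.12 rad of square, plunger over 3.5 mm; red column on the floor of the middle socket (lower end under 21 mm above the rack's underside), yellow ones in theirs; white one not moved 15 mm (all of step 2 and x of col_red in the frame of rack between -0.009 and 0.009 m and y of col_red in the frame of rack between -0.009 and 0.009 m and z of each of col_red, col_y1, col_y2 in the frame of rack below 0.021 m and x of col_y1 in the frame of rack between -0.009 and 0.009 m and y of col_y1 in the frame of rack between -0.049 and -0.031 m and x of col_y2 in the frame of rack between -0.009 and 0.009 m and y of col_y2 in the frame of rack between 0.031 and 0.049 m and linear speed of rack below 0.01 m/s and height (world z) of rack below 0.004 m and distance of col_white from where it was at the start of the episode below 0.015 m); the robot touches nothing.
It fails at once if the rack is rammed against the bay (contact over 45 N) (contact force between rack and bay above 45 N).
It fails at once if the rack is lifted or tipped (12 mm, 0.2 rad) (height (world z) of rack above 0.012 m or angle between rack's own z axis and vertical above 0.2 rad).
It fails at once if a bystander is moved by over 25 mm (distance of any of amber, small_amber, beaker, wrench, jar, vialbox from where it was at the start of the episode above 0.025 m).
It also fails if it takes over 67 s, if anything falls off the work surface, if the arm or the gripper's body presses on something with over 40 N, if the wrist force passes 120 N, or if a joint passes its speed limit or range.

### The arm

A 6-joint arm with a two-finger parallel gripper is mounted at the origin on the work surface. World frame = base frame: x ahead of the robot, y to its left, z up, the work surface at z = 0. Lengths are in m, angles in rad, forces in N, time in s.
With the tool pointing down it reaches from about 0.375 to 0.975 m from the base axis. Payload 3.8 kg.
Tool frame: the origin (TCP) lies at the very end of the fingers, on their centre line; the grasp point (between the pads) lies 19 mm behind it (robot.tcp_to_grasp is the distance from the TCP to the grasp point, in m); z points along the fingers, y is the line along which they close (so a half turn about z gives the same grasp; the last joint's range is limited). The gripper opens to 88 mm and grips with 3 to 60 N. Pads are 18 mm wide; open, the fingers measure 123 mm over their backs; the gripper's body (75 mm by 187 mm) begins 45 mm behind the grasp point.
Start: joints at [1.242, 0.264, 1.604, -0, 1.274, -0.037], TCP at [0.194, 0.646, 0.204] pointing down, gripper open.
Joint ranges: [-2.63, 2.63], [-0.94, 2.18], [0.31, 2.57], [-1.31, 4.45], [0, 2.66], [-2.55, 2.55]. Speed limits (rad/s): [2.57, 2.57, 3.14, 3.14, 3.14, 3.14].

### API

Orientations are given as a unit quaternion [w, x, y, z].
In Python, from workcell import robot gives the robot as it stands.
- The arm moves only by the shell command python3 -m crank 'ROWS'. ROWS is JSON, a list of rows, each a list of 7 numbers: the shift along the world's x, y, z as a fraction of full scale, then the turn, a rotation vector about the world's x, y, z as a fraction of full scale, then the closure, from -1 (fully open) to 1 (shut). A call has 1 to 10 rows; each row is the pose to reach, as a shift and turn from the pose commanded when the call began, turning the shorter way round; what a row does not reach only later rows make up. Full scale, the value 1, is 0.1 m for a shift and 360 degrees for a turn. A row lasts 1/12 s, in which the tool goes at most 41.7 mm and 7.16 degrees, less where a joint would pass 70% of its speed; a pose out of reach is approached as far as the arm can. A call with a number of a shift or a turn outside -1 to 1 is refused whole. A call with a gripper value outside its range is refused whole. The fingers move at their own pace and stop on an object; the grip force is fixed at half the most. Time passes only in rows, so rows that repeat a pose let the fingers close. It gives the time, the measured TCP pose, the force, the opening and the grip force at its end, in the units of the state.
- robot.sense(): the state, without advancing time (a new reading comes with each control period).
- robot.capture(name): name is "scene" or "top" or "wrist"; returns a dict with "frame" (420x560x3 uint8, red, green, blue), "fx", "fy", "cx", "cy" (pixels), "rvec" (rotation vector, rad) and "tvec" (3), from world to camera coordinates, as OpenCV has them. Camera axes: x right, y down, z forward; pixel columns grow to the right and rows downward; lengths in m; the calibration is good to about 2 mm. A picture is of the moment at which its call begins. There is no depth.
- robot.sign_off(): hands the job in; it is judged then, once.
The state is a dict: "time": time; "joints": joint angles; "joint_vel": joint speeds; "tau": joint torques, N m; "tcp_pos": TCP position; "tool_rot": TCP orientation; "contact_force": force on the tool from outside, world axes, zero at the start; "torque": the same for the moment, N m; "opening": opening from 0.0 (shut) to 1.0 (fully open); "gripper_force": force on a finger pad.
Only numpy, scipy, OpenCV 4.12 (cv2) and the standard library are available. Lean on these libraries where they do the work, as an engineer would, in place of code of your own. Each camera call takes 0.05 s, during which the arm holds its last target. There are 200 camera calls.

## Working session

There is one attempt and no reset: what is moved stays moved. The work goes in short steps, Python scripts to look and compute and a shell command to move; the robot and the scene stay as the last step left them, time stands still between calls to the robot, and variables do not carry over. Pictures are saved under pics/ and viewed, at most 10 in all, crops included, and the job is handed in when it is done.

```bash
mkdir -p pics; cat > h.py <<'E'
import numpy as np, cv2, pickle
from workcell import robot
def cap(n):
    c=robot.capture(n); pickle.dump(c,open(f'{n}.pkl','wb')); return c
def load(n): return pickle.load(open(f'{n}.pkl','rb'))
def ray(c,u,v):
    R=cv2.Rodrigues(np.array(c['rvec'],float))[0]; t=np.array(c['tvec'],float).ravel()
    d=R.T@np.array([(u-c['cx'])/c['fx'],(v-c['cy'])/c['fy'],1]); return -R.T@t,d
def onz(c,u,v,z):
    o,d=ray(c,u,v); return o+d*(z-o[2])/d[2]
def save(c,f): cv2.imwrite('pics/'+f,c['frame'][:,:,::-1])
def proj(c,p):
    return cv2.projectPoints(np.array(p,float).reshape(-1,3),np.array(c['rvec'],float),np.array(c['tvec'],float),np.array([[c['fx'],0,c['cx']],[0,c['fy'],c['cy']],[0,0,1]],float),None)[0].reshape(-1,2)
E
python3 - <<'E'
from h import *
for n in('scene','top'):
    c=cap(n); save(c,n+'0.png'); print(n,ray(c,280,210),c['fx'])
a=np.hstack([load('scene')['frame'],load('top')['frame']])
print(robot.sense())
E
```

```text
scene (array([1.02941599, 0.50049997, 1.02346129]), array([-0.4454954 , -0.48292716, -0.75410935])) 401.64855973813684
top (array([ 0.2770139 , -0.06364576,  1.71706204]), array([ 0.16665646, -0.00791173, -0.98613868])) 461.73832038067843
{'time': 0.1, 'joints': array([ 1.24210542e+00,  2.64630201e-01,  1.60521221e+00, -2.24235322e-05,
        1.27370758e+00, -3.68848831e-02]), 'joint_vel': array([-0.00104158, -0.00195223, -0.00355892, -0.00161263, -0.00129431,
        0.0010816 ]), 'tau': array([ 8.91997006e-04, -5.03612709e+01, -3.58071542e+01,  7.29311630e-02,
        2.33806291e-02, -9.52257869e-05]), 'tcp_pos': array([0.19395895, 0.64580141, 0.20305829]), 'tool_rot': array([-1.67355397e-04,  1.45382578e-01,  9.89375029e-01, -9.64312650e-04]), 'contact_force': array([-0.39758102,  0.28166653, -0.20782523]), 'torque': array([0.05783029, 0.01702363, 0.05037631]), 'gripper_force': 0.0, 'opening': 1.0017995080046938}
```

View pics/scene0.png

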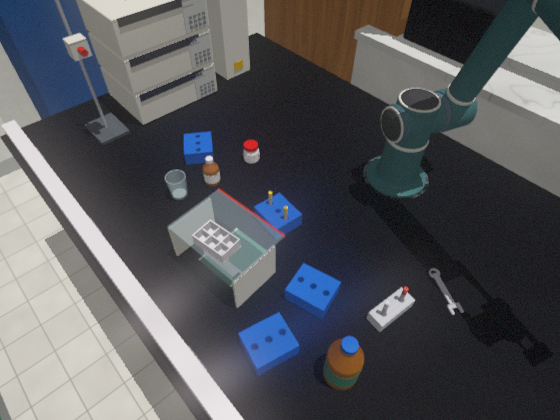

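View pics/top0.png

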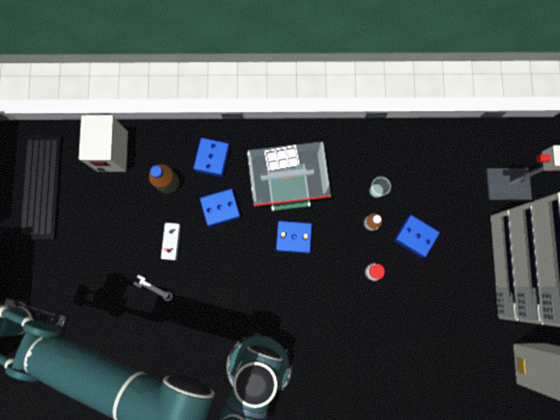

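The scene view shows four blue blocks. In the top view they are at (294,237), (220,207), (211,157) and (417,236). The one at (294,237) fits: it is nearest the base and holds two yellow columns with an empty middle socket. In the top view, the stand is at (170,241) with the red column around (169,250) and the white one around (172,231). I'll confirm in one crop and measure.

```bash
python3 - <<'E'
from h import *
c=load('top'); f=c['frame']
cr=cv2.resize(f[135:275,150:340],None,fx=4.2,fy=4.2,interpolation=cv2.INTER_CUBIC); cv2.imwrite('pics/crop1.png',cr[:,:,::-1])
for n in('top','scene'):
    c=load(n); h=cv2.cvtColor(c['frame'],cv2.COLOR_RGB2HSV)
    def blobs(name,lo,hi,amin,z,box=None):
        m=cv2.inRange(h,lo,hi)
        k,_,s,ce=cv2.connectedComponentsWithStats(m)
        for i in range(1,k):
            if s[i,4]>=amin: print(n,name,s[i],ce[i].round(1),onz(c,*ce[i],z)[:2].round(4), onz(c,*ce[i],z)[:2].round(4))
    blobs('blue',(105,150,80),(122,255,255),200,0.05)
    blobs('red',(0,150,90),(8,255,255),3,0.09); blobs('red2',(172,150,90),(180,255,255),3,0.09)
    blobs('yel',(18,110,120),(32,255,255),3,0.095)
    blobs('green',(50,40,40),(95,255,200),150,0.0)
E
```

```text
top blue [ 193  137   36   40 1030] [210.6 156.4] [0.7629 0.1797] [0.7629 0.1797]
top blue [ 200  189   40   37 1055] [219.3 207. ] [0.5715 0.1453] [0.5715 0.1453]
top blue [ 394  215   46   43 1128] [416.8 236. ] [ 0.4595 -0.5738] [ 0.4595 -0.5738]
top blue [ 276  221   36   33 1009] [293.5 236.7] [ 0.4603 -0.1251] [ 0.4603 -0.1251]
top red [537 154  14   9  89] [543.5 157.9] [ 0.7379 -1.0391] [ 0.7379 -1.0391]
top red [ 93 162  11   2  20] [ 98.2 162.5] [0.731  0.5804] [0.731  0.5804]
top red [309 196  17   4  31] [316.9 197.6] [ 0.5962 -0.2094] [ 0.5962 -0.2094]
top red [327 196   4   2   8] [328.5 196.5] [ 0.6    -0.2513] [ 0.6    -0.2513]
top red [254 199  54   8  82] [279.5 202.2] [ 0.5804 -0.075 ] [ 0.5804 -0.075 ]
top red [370 263  15  16 182] [377.  270.9] [ 0.3332 -0.4152] [ 0.3332 -0.4152]
top yel [282 235   2   2   4] [282.5 235.5] [ 0.4597 -0.0848] [ 0.4597 -0.0848]
top yel [304 236   3   3   5] [304.8 236.8] [ 0.4546 -0.1635] [ 0.4546 -0.1635]
top yel [521 359   5  15  38] [523.4 366.4] [ 0.0068 -0.8994] [ 0.0068 -0.8994]
top green [    0     0   560    55 29976] [277.3
[... 2166 characters left out ...]
] [ 0.4679 -0.158 ]
scene yel [284 207   4   3   9] [285.3 207.8] [ 0.4625 -0.0899] [ 0.4625 -0.0899]
scene green [ 449    0  111  102 3878] [501.1  43.3] [-1.22   -0.2482] [-1.22   -0.2482]
scene green [435  88  42  42 581] [460.1 112.1] [-0.5227 -0.0573] [-0.5227 -0.0573]
scene green [ 396  100   51   49 1178] [422.2 125.7] [-0.322  -0.1089] [-0.322  -0.1089]
scene green [ 366  141   60   57 2246] [396.8 172.8] [-0.0174 -0.0054] [-0.0174 -0.0054]
scene green [232 230  34  41 577] [247.5 250.8] [ 0.613  -0.0968] [ 0.613  -0.0968]
scene green [201 257  32  29 198] [218.9 272.1] [ 0.7259 -0.0932] [ 0.7259 -0.0932]
scene green [324 360  37  28 317] [338.4 378.1] [0.687  0.3532] [0.687  0.3532]
```

View pics/crop1.png

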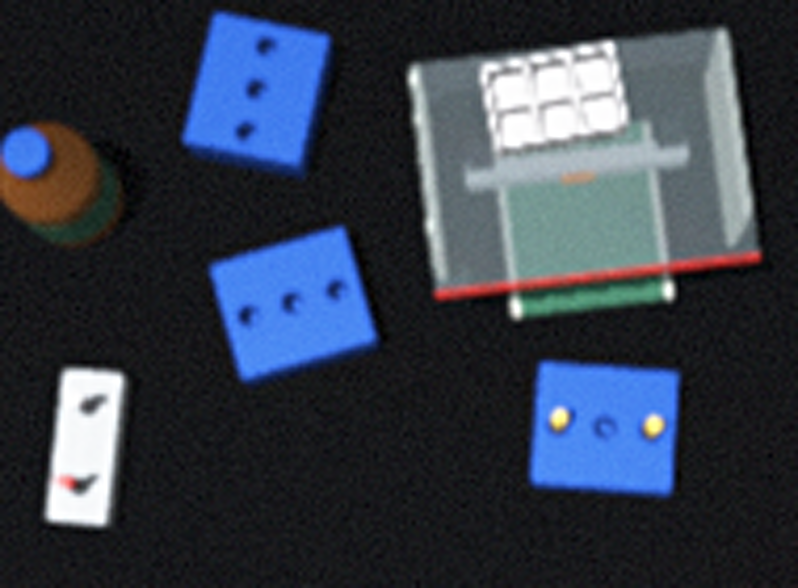

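The crop confirms the target: the block at crop (605,427) has two yellow columns and an empty middle socket. The red column top is at crop (65,481), the lower socket of the stand. The white one is at crop (95,402). Next I work out the positions.

```bash
python3 - <<'E'
from h import *
c=load('top')
P=lambda x,y,z:onz(c,150+(x+.5)/4.2-.5,135+(y+.5)/4.2-.5,z)[:2].round(4)
print('redtop',P(63,481,.092),'whitetop',P(95,401,.088))
sc=[P(46,524,.035),P(108,526,.035),P(126,373,.035),P(62,369,.035)];print('stand',sc,np.mean(sc,0))
print('yel',P(557,417,.1),P(652,424,.1),'sock',P(604,427,.05))
rc=[P(529,486,.05),P(671,493,.05),P(679,372,.05),P(540,361,.05)];print('rack',rc,np.mean(rc,0))
e=P(435,296,.139),P(761,256,.139);print('edge',e,np.mean(e,0))
m=P(516,318,0),P(669,301,0);print('mat',m,np.mean(m,0))
m=P(503,190,0),P(654,170,0);print('mat@bar',m,np.mean(m,0))
b=P(466,186,.032),P(689,160,.032);print('bar',b,np.mean(b,0)); print('plung',P(576,177,.018))
s=load('scene')
print('redtop scene',onz(s,405,289.5,.092)[:2],'yel',onz(s,270,190.5,.1)[:2],onz(s,286,206,.1)[:2])
E
```

```text
redtop [0.4148 0.3305] whitetop [0.4826 0.3064]
stand [array([0.3825, 0.3579]), array([0.3804, 0.3043]), array([0.5138, 0.292 ]), array([0.5177, 0.348 ])] [0.4486  0.32555]
yel [ 0.4648 -0.0838] [ 0.4584 -0.1635] sock [ 0.4616 -0.125 ]
rack [array([ 0.4111, -0.0598]), array([ 0.4042, -0.1819]), array([ 0.5092, -0.1907]), array([ 0.5197, -0.0701])] [ 0.46105  -0.125625]
edge (array([0.5616, 0.0166]), array([ 0.5935, -0.2537])) [ 0.57755 -0.11855]
mat (array([ 0.5661, -0.049 ]), array([ 0.5807, -0.1867])) [ 0.5734  -0.11785]
mat@bar (array([ 0.6839, -0.0379]), array([ 0.7016, -0.1752])) [ 0.69275 -0.10655]
bar (array([ 0.6801, -0.0055]), array([ 0.7026, -0.2045])) [ 0.69135 -0.105  ]
plung [ 0.6911 -0.1038]
redtop scene [0.41852547 0.32761251] yel [ 0.45264529 -0.17309304] [ 0.45913996 -0.09077428]
```

```bash
for i in 1; do python3 -m crank '[[0.55,-0.79,0,0,0,-0.054,0],[0.55,-0.79,0,0,0,-0.054,0],[0.55,-0.79,0,0,0,-0.054,0]]' >/dev/null
python3 -m crank '[[0.55,-0.79,0,0,0,-0.054,0],[0.55,-0.79,0,0,0,-0.054,0],[0.55,-0.79,0,0,0,-0.054,0]]' >/dev/null
python3 -m crank '[[0.55,-0.79,0,0,0,-0.054,0],[0.55,-0.79,0,0,0,-0.054,0],[0.55,-0.79,0,0,0,-0.054,0]]' >/dev/null
python3 -m crank '[[0.55,-0.79,0,0,0,-0.054,0],[0.55,-0.79,0,0,0,-0.054,0],[0.55,-0.79,0,0,0,-0.054,0],[0.55,-0.79,0,0,0,-0.054,0],[0.55,-0.79,0,0,0,-0.054,0]]'; done
python3 - <<'E'
from h import *
c=cap('wrist'); save(c,'w1.png'); print(ray(c,280,210)); print(proj(c,[[.415,.329,.092],[.4835,.3227,.092]]))
E
```

```text
time: 1.27
tcp_pos: [0.4143, 0.3298, 0.2038]
tool_rot: [-0.0, 0.734, 0.679, -0.0]
contact_force: [0.9, 1.1, -0.5]
opening: 0.502
gripper_force: 0.0
(array([0.41942155, 0.40234004, 0.38358645]), array([-0.01750087, -0.29760212, -0.95471046]))
[[279.56975398 192.10572195]
 [352.88540707 193.14552436]]
```

View pics/w1.png

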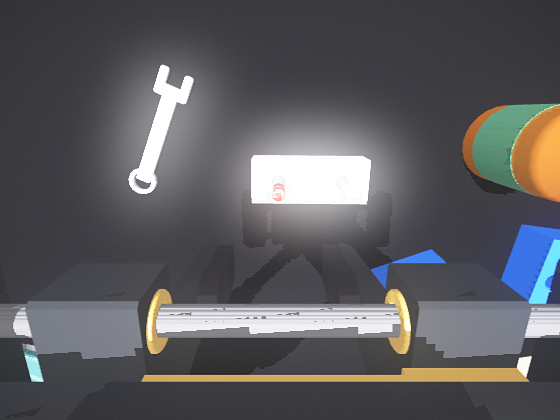

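Wrist view: the stand is at (311,180), the red column at (279,187) and the white one at (342,185). I'll measure the red bands precisely.

```bash
python3 - <<'E'
from h import *
c=load('wrist'); f=c['frame'].astype(int)
m=(f[:,:,0]-f[:,:,1]>40)[150:215,255:300]
v,u=np.nonzero(m); v+=150;u+=255
for r in range(v.min(),v.max()+1): print(r,u[v==r].min(),u[v==r].max(), end=' | ')
print(u.mean(),v.mean())
p=lambda b:proj(c,[[b[0],b[1],z] for z in(.035,.06,.092)]).round(1).tolist()
print(p((.415,.329)),p((.415,.323)))
cv2.imwrite('pics/w1c.png',cv2.resize(c['frame'][140:215,235:385],None,fx=5,fy=5,interpolation=cv2.INTER_CUBIC)[:,:,::-1])
E
```

```text
183 277 279 | 184 275 281 | 185 274 282 | 186 274 283 | 187 273 283 | 188 274 283 | 189 274 283 | 190 273 283 | 191 273 273 | 192 284 284 | 193 276 280 | 194 275 280 | 195 276 284 | 196 277 280 | 197 278 280 | 198 273 280 | 199 274 281 | 200 276 280 | 278.0520833333333 191.32291666666666
[[279.4, 179.5], [279.4, 184.5], [279.6, 192.1]] [[279.8, 184.8], [279.9, 190.2], [280.1, 198.3]]
```

View pics/w1c.png

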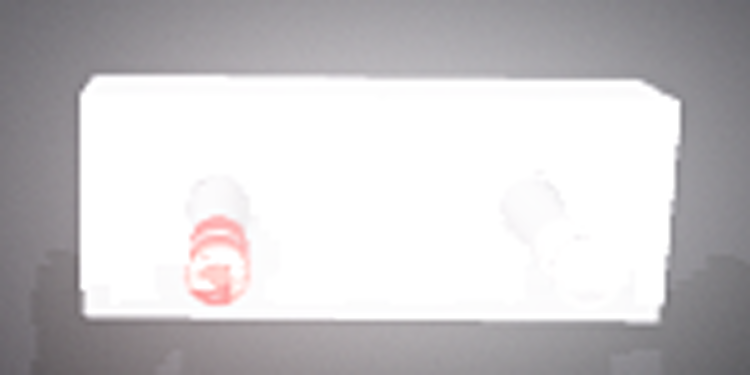

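```bash
python3 -m crank '[[0,-0.04,-0.4,0,0,0,0],[0,-0.04,-0.8,0,0,0,0],[0,-0.04,-0.8,0,0,0,0]]' >/dev/null
python3 -m crank '[[0,0,-0.3,0,0,0,0],[0,0,-0.6,0,0,0,0],[0,0,-0.68,0,0,0,0],[0,0,-0.68,0,0,0,0],[0,0,-0.68,0,0,0,0]]'
python3 -m crank '[[0,0,0,0,0,0,1],[0,0,0,0,0,0,1],[0,0,0,0,0,0,1],[0,0,0,0,0,0,1],[0,0,0,0,0,0,1],[0,0,0,0,0,0,1],[0,0,0,0,0,0,1],[0,0,0,0,0,0,1]]'
```

```text
time: 1.98
tcp_pos: [0.4143, 0.3274, 0.0573]
tool_rot: [-0.0, 0.734, 0.679, 0.0]
contact_force: [-0.5, -0.9, -0.1]
opening: 0.502
gripper_force: 0.0
time: 2.65
tcp_pos: [0.4155, 0.3274, 0.0579]
tool_rot: [0.0, 0.734, 0.679, 0.002]
contact_force: [-0.5, -0.1, 5.0]
opening: 0.006
gripper_force: 3.1
```

```bash
python3 - <<'E'
from h import *
c=cap('scene'); w=cap('wrist')
a=cv2.resize(c['frame'][250:350,340:440],(390,390),interpolation=cv2.INTER_CUBIC)
b=cv2.resize(w['frame'][130:330,200:400],(390,390),interpolation=cv2.INTER_CUBIC)
cv2.imwrite('pics/c2.png',np.hstack([a,b])[:,:,::-1])
E
```

```text
(no output)
```

View pics/c2.png

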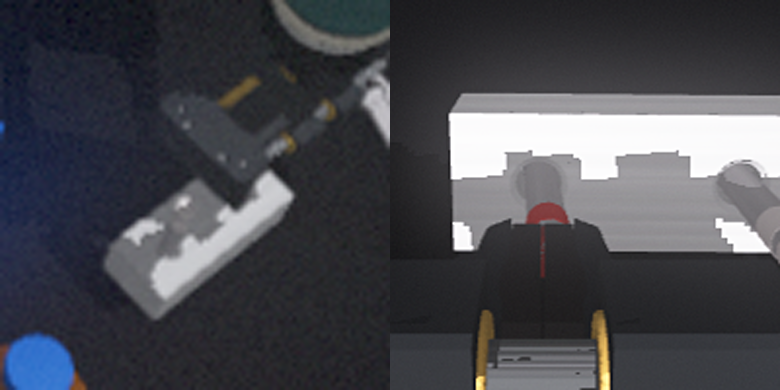

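The right panel shows the shut fingers in front of the red column: its base is at crop (543,165), and it runs behind the fingertips at (547,215). So the column is on the -y side, and the fingers closed on nothing. I'll measure, then open and raise.

```bash
python3 -m crank '[[0,0,0,0,0,0,0],[0,0,0,0,0,0,0],[0,0,0,0,0,0,0],[0,0,0,0,0,0,0],[0,0,0,0,0,0,0],[0,0,0.5,0,0,0,0],[0,0,1,0,0,0,0],[0,0,1,0,0,0,0],[0,0,1,0,0,0,0]]'
python3 - <<'E'
from h import *
w=load('wrist')
px=lambda u,v:(200+(u-390)*200/390,130+v*200/390)
for z in(.035,): print('base',onz(w,*px(543,170),z))
for z in(.05,.06,.07): print('band',z,onz(w,*px(547,213),z))
print('tcp proj',proj(w,[.4155,.3274,.0579]))
w=cap('wrist'); s=cap('scene')
f=w['frame'].astype(int); m=(f[:,:,0]-f[:,:,1]>40); m[:120]=0;m[240:]=0;m[:,:230]=0;m[:,330:]=0
v,u=np.nonzero(m); print(u.min(),u.max(),v.min(),v.max())
g=cv2.resize(w['frame'][150:225,235:385],(500,250),interpolation=cv2.INTER_CUBIC)
a=cv2.resize(s['frame'][270:345,355:430],(250,250),interpolation=cv2.INTER_CUBIC)
t=cap('top'); b=cv2.resize(t['frame'][215:270,145:200],(250,250),interpolation=cv2.INTER_CUBIC)
cv2.imwrite('pics/c3.png',np.vstack([np.hstack([g,a]),np.hstack([b,b*0,b*0])])[:,:,::-1])
E
```

```text
time: 3.5
tcp_pos: [0.4171, 0.3285, 0.1614]
tool_rot: [0.001, 0.734, 0.679, 0.004]
contact_force: [0.1, 0.1, 0.9]
opening: 0.499
gripper_force: 0.0
base [0.41563819 0.33187126 0.035     ]
band 0.05 [0.41613314 0.32218254 0.05      ]
band 0.06 [0.41634203 0.32630483 0.06      ]
band 0.07 [0.41655092 0.33042712 0.07      ]
tcp proj [[278.9470764  236.30703496]]
253 272 193 214
```

View pics/c3.png

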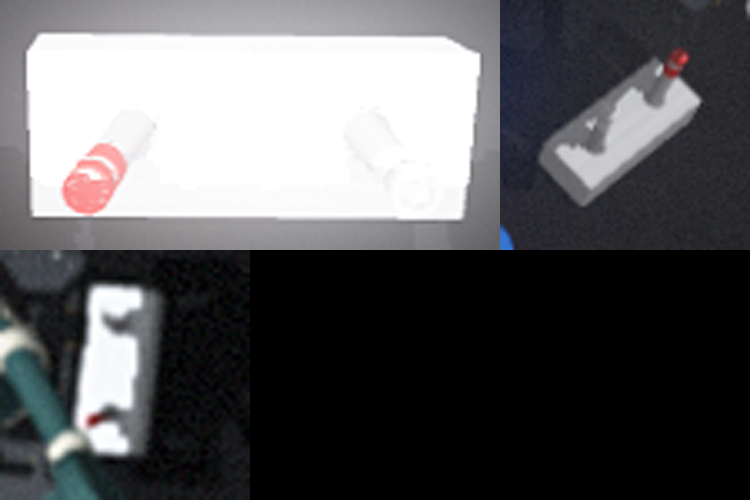

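```bash
python3 - <<'E'
from h import *
w=load('wrist');s=load('scene');t=load('top')
print('w base',onz(w,235+128/3.333,150+118/3.333,.035),'top',onz(w,235+88/3.333,150+193/3.333,.091))
print('s base',onz(s,355+(655-500)*.3,270+103*.3,.035),'top',onz(s,355+(680-500)*.3,270+56*.3,.091))
print('t base',onz(t,145+108*.22,215+(411-250)*.22,.035),'top',onz(t,145+93*.22,215+(421-250)*.22,.091))
f=w['frame'].astype(int)
for n,c in(('s',s),('t',t)):
    f=c['frame'].astype(int); m=(f[:,:,0]-f[:,:,1]>50)
    x=(395,435,275,310) if n=='s' else (155,180,240,260)
    M=np.zeros_like(m);M[x[2]:x[3],x[0]:x[1]]=m[x[2]:x[3],x[0]:x[1]]
    v,u=np.nonzero(M);print(n,u.min(),u.max(),v.min(),v.max(),onz(c,u.mean(),v.mean(),.08))
# stand corners in wrist (bright), z=.035
px=lambda u,v:onz(w,235+u/3.333,150+v/3.333,.035)[:2].round(4)
print('stand w',px(33,217),px(475,217),px(442,38),px(35,36))
print('tcp',robot.sense()['tcp_pos'],proj(w,robot.sense()['tcp_pos']))
E
```

```text
w base [0.41305559 0.33191621 0.035     ] top [0.40318409 0.32643895 0.091     ]
s base [0.4172604  0.33222531 0.035     ] top [0.40331156 0.32949934 0.091     ]
t base [0.41481782 0.32908106 0.035     ] top [0.40256913 0.32738142 0.091     ]
s 404 411 285 292 [0.40312206 0.32808203 0.08      ]
t 164 166 251 253 [0.40563211 0.33242498 0.08      ]
stand w [0.3821 0.3038] [0.5151 0.2932] [0.5051 0.3483] [0.3884 0.358 ]
tcp [0.4132103  0.32573106 0.15471743] [[273.12136907 236.98912445]]
```

All three views agree: the red column still stands in its socket. It now leans toward -x, with its top at about (.403,.328) and its base at about (.415,.331). I'll retry a little to -x and +y, and watch the opening while closing.

```bash
python3 -m crank '[[-0.05,0.035,-0.4,0,0,0,0],[-0.05,0.035,-0.7,0,0,0,0],[-0.05,0.035,-1,0,0,0,0],[-0.05,0.035,-1,0,0,0,0],[-0.05,0.035,-1,0,0,0,0],[-0.05,0.035,-1,0,0,0,0]]'
python3 -m crank '[[0,0,-0.03,0,0,0,0.4],[0,0,-0.03,0,0,0,0.4],[0,0,-0.03,0,0,0,0.4]]'
python3 -m crank '[[0,0,0,0,0,0,0.65],[0,0,0,0,0,0,0.65],[0,0,0,0,0,0,0.65]]'
python3 - <<'E'
from h import *
w=cap('wrist');cv2.imwrite('pics/c4.png',cv2.resize(w['frame'][150:350,180:380],(560,560),interpolation=cv2.INTER_CUBIC)[:,:,::-1])
print(robot.sense()['tcp_pos'],proj(w,robot.sense()['tcp_pos']))
E
```

```text
time: 4.15
tcp_pos: [0.409, 0.3298, 0.056]
tool_rot: [-0.0, 0.734, 0.679, -0.001]
contact_force: [1.0, 0.1, 0.9]
opening: 0.499
gripper_force: 0.0
time: 4.4
tcp_pos: [0.4102, 0.3307, 0.0547]
tool_rot: [0.0, 0.734, 0.679, 0.001]
contact_force: [0.1, 0.7, 0.2]
opening: 0.31
gripper_force: 0.0
time: 4.65
tcp_pos: [0.4095, 0.3302, 0.0538]
tool_rot: [0.0, 0.734, 0.679, 0.0]
contact_force: [-0.4, 0.4, -0.7]
opening: 0.179
gripper_force: 0.0
[0.40936939 0.33010525 0.05360929] [[278.82195816 236.37166844]]
```

View pics/c4.png

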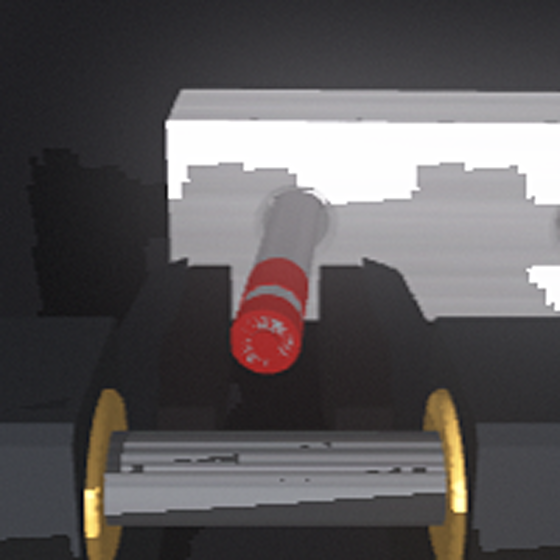

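The column now stands in the gap between the fingertips. Its top is at crop (268,342), and the tip edges are at crop (232,262) and (318,262). I'll check its y against the pads.

```bash
python3 - <<'E'
from h import *
w=load('wrist'); P=lambda u,v,z:onz(w,180+u/2.8,150+v/2.8,z).round(4)
print('coltop',P(268,342,.091),'base',P(295,212,.035),'tipL',P(232,262,.0536),'tipR',P(318,262,.0536))
print('outer tips',P(185,262,.0536),P(365,262,.0536))
print(w['fx'],proj(w,[[.4094,.339,.0536],[.4094,.321,.0536],[.4094,.33,.091]]), robot.sense()['tool_rot'])
print((ray(w,280,210)))
E
```

```text
coltop [0.4074 0.3264 0.091 ] base [0.4137 0.3298 0.035 ] tipL [0.3994 0.3262 0.0536] tipR [0.4179 0.3247 0.0536]
outer tips [0.3892 0.327  0.0536] [0.4281 0.324  0.0536]
320.498298725178 [[277.73573935 222.46867405]
 [280.00629904 250.21819075]
 [279.15121934 265.25378793]] [3.64467010e-05 7.34195847e-01 6.78937662e-01 3.29451376e-04]
(array([0.41430796, 0.40263045, 0.23354141]), array([-0.01582734, -0.29711934, -0.95489002]))
```

```bash
python3 -m crank '[[0,-0.02,0,0,0,0,0.72],[0,-0.02,0,0,0,0,0.72]]' | tail -3
python3 -m crank '[[0,0,0,0,0,0,0.8],[0,0,0,0,0,0,0.8]]' | tail -3
python3 -m crank '[[0,0,0,0,0,0,1],[0,0,0,0,0,0,1],[0,0,0,0,0,0,1]]'| tail -3
```

```text
contact_force: [0.6, 0.2, 0.4]
opening: 0.144
gripper_force: 0.0
contact_force: [0.2, 0.5, 0.4]
opening: 0.115
gripper_force: 29.9
contact_force: [0.2, -0.2, -0.2]
opening: 0.111
gripper_force: 29.9
```

```bash
python3 -m crank '[[0,0,0.2,0,0,0,1],[0,0,0.5,0,0,0,1],[0,0,0.9,0,0,0,1],[0,0,1,0,0,0,1],[0,0,1,0,0,0,1]]'
python3 -m crank '[[0,0,0.2,0,0,0,1],[0,0,0.2,0,0,0,1],[0,0,0.2,0,0,0,1],[0,0,0.2,0,0,0,1]]' 
python3 - <<'E'
from h import *
s=cap('scene');w=cap('wrist');t=cap('top')
for n,c in(('s',s),('w',w),('t',t)):
    f=c['frame'].astype(int); m=((f[:,:,0]-f[:,:,1]>50)&(f[:,:,1]-f[:,:,2]<25)).astype('uint8')
    k,_,st,ce=cv2.connectedComponentsWithStats(m)
    print(n,[(st[i].tolist(),ce[i].round(1).tolist()) for i in range(1,k) if st[i,4]>4])
p=robot.sense()['tcp_pos'];print(p)
for c in(s,w,t): print(proj(c,[p+[0,0,.035],p-[0,0,.05]]).round(1).tolist())
uv=proj(s,p-[0,0,.02])[0].astype(int); print(uv)
a=cv2.resize(s['frame'][uv[1]-40:uv[1]+60,uv[0]-50:uv[0]+50],(380,380),interpolation=cv2.INTER_CUBIC)
uw=proj(w,p)[0].astype(int)
b=cv2.resize(w['frame'][130:330,180:380],(380,380),interpolation=cv2.INTER_CUBIC)
cv2.imwrite('pics/c5.png',np.hstack([a,b])[:,:,::-1])
E
```

```text
time: 5.7
tcp_pos: [0.412, 0.33, 0.1577]
tool_rot: [0.0, 0.734, 0.679, 0.004]
contact_force: [0.9, -0.3, 0.4]
opening: 0.11
gripper_force: 29.9
time: 6.03
tcp_pos: [0.4083, 0.3273, 0.1712]
tool_rot: [-0.0, 0.734, 0.679, -0.001]
contact_force: [-0.1, -0.5, -1.2]
opening: 0.111
gripper_force: 29.9
s [([77, 46, 11, 11, 79], [82.3, 50.9]), ([243, 139, 15, 13, 158], [250.3, 145.0]), ([218, 188, 67, 49, 181], [250.4, 211.1])]
w [([268, 242, 21, 43, 729], [278.1, 264.1])]
t [([536, 154, 15, 9, 112], [543.3, 157.8]), ([93, 162, 12, 2, 23], [98.3, 162.5]), ([253, 195, 79, 12, 212], [292.0, 200.3]), ([369, 263, 16, 17, 208], [376.8, 271.0])]
[0.40828105 0.32731301 0.17133729]
[[419.2, 263.1], [410.1, 281.4]]
[[279.2, 263.1], [279.1, 211.2]]
[[157.1, 248.2], [163.4, 250.3]]
[413 275]
```

View pics/c5.png

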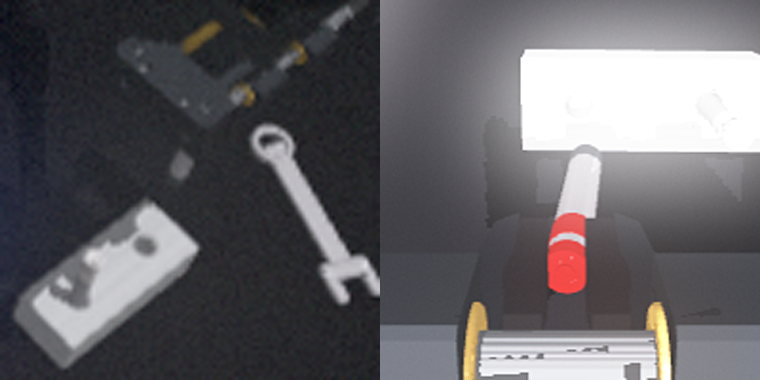

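The right panel shows the held column: top at crop (567,275), lower end at crop (587,155), with the lower end leaning to +x. The left panel shows the red socket now empty and white still in the stand.

```bash
python3 - <<'E'
from h import *
w=load('wrist'); P=lambda u,v,z:onz(w,180+(u-380)/1.9,130+v/1.9,z).round(4)
p=robot.sense()['tcp_pos']; print(p)
print('top',P(567,275,.21)-p,'bot',P(587,155,.125)-p)
print('botL/R',P(572,152,.125)-p,P(601,152,.125)-p)
s=load('scene'); U=lambda u,v:(363+u/3.8,235+v/3.8)
print('scene bot',onz(s,*U(181,172),.125)-p)
E
```

```text
[0.40828105 0.32731301 0.17133729]
top [-0.00078105 -0.00441301  0.03866271] bot [ 0.00731895  0.00028699 -0.04633729]
botL/R [ 0.00161895  0.00198699 -0.04633729] [ 0.01281895  0.00108699 -0.04633729]
scene bot [-0.00113134 -0.00041721 -0.04633729]
```

```bash
for i in 1; do python3 -m crank '[[0.1,-0.3,0,0,0,0,1],[0.1,-0.6,0,0,0,0,1],[0.1,-0.9,0,0,0,0,1]]' >/dev/null
python3 -m crank '[[0.1,-0.3,0,0,0,0,1],[0.1,-0.6,0,0,0,0,1],[0.1,-0.9,0,0,0,0,1]]' >/dev/null
python3 -m crank '[[0.1,-0.3,0,0,0,0,1],[0.1,-0.6,0,0,0,0,1],[0.1,-0.9,0,0,0,0,1]]' >/dev/null
python3 -m crank '[[0.1,-0.3,0,0,0,0,1],[0.1,-0.6,0,0,0,0,1],[0.1,-0.9,0,0,0,0,1]]' >/dev/null
python3 -m crank '[[0.1,-0.3,0,0,0,0,1],[0.12,-0.6,0,0,0,0,1],[0.12,-0.9,0,0,0,0,1],[0.12,-0.9,0,0,0,0,1],[0.12,-0.9,0,0,0,0,1],[0.12,-0.9,0,0,0,0,1]]'; done
python3 - <<'E'
from h import *
s=cap('scene');w=cap('wrist');t=cap('top')
p=robot.sense()['tcp_pos'];print(p)
for n,c in(('s',s),('w',w)):
    f=c['frame'].astype(int); m=((f[:,:,0]-f[:,:,1]>50)&(f[:,:,1]-f[:,:,2]<25)).astype('uint8')
    k,_,st,ce=cv2.connectedComponentsWithStats(m)
    print(n,[(st[i].tolist(),ce[i].round(1).tolist()) for i in range(1,k) if st[i,4]>4])
print('s vert bot',proj(s,p-[0,0,.046]),'+7x',proj(s,p-[-.007,0,.046]))
print('w vert bot',proj(w,p-[0,0,.046]),'+7x',proj(w,p-[-.007,0,.046]))
a=cv2.resize(s['frame'][170:250,230:330],(400,320),interpolation=cv2.INTER_CUBIC)
b=cv2.resize(w['frame'][130:290,180:380],(400,320),interpolation=cv2.INTER_CUBIC)
c=cv2.resize(t['frame'][205:275,250:338],(350,280),interpolation=cv2.INTER_CUBIC)
o=np.zeros((600,800,3),'uint8');o[:320,:400]=a;o[:320,400:]=b;o[320:,:350]=c
cv2.imwrite('pics/c6.png',o[:,:,::-1])
E
```

```text
time: 7.68
tcp_pos: [0.4606, -0.1216, 0.1724]
tool_rot: [-0.001, 0.734, 0.679, -0.0]
contact_force: [0.2, 1.0, -1.2]
opening: 0.106
gripper_force: 29.9
[ 0.46098516 -0.12086427  0.17288937]
s [([77, 46, 11, 11, 78], [82.2, 50.9]), ([243, 139, 15, 13, 158], [250.3, 145.0]), ([277, 179, 4, 3, 8], [278.8, 180.1]), ([218, 188, 68, 49, 179], [250.7, 211.3])]
w [([427, 0, 28, 304, 3987], [440.9, 144.0]), ([269, 242, 19, 15, 185], [279.0, 248.1]), ([268, 256, 21, 29, 464], [278.4, 269.7]), ([445, 337, 13, 31, 315], [451.7, 351.1])]
s vert bot [[279.09168709 194.94792376]] +7x [[277.3845265  196.05755065]]
w vert bot [[279.18000628 212.7318434 ]] +7x [[288.63803584 212.04401218]]
```

View pics/c6.png

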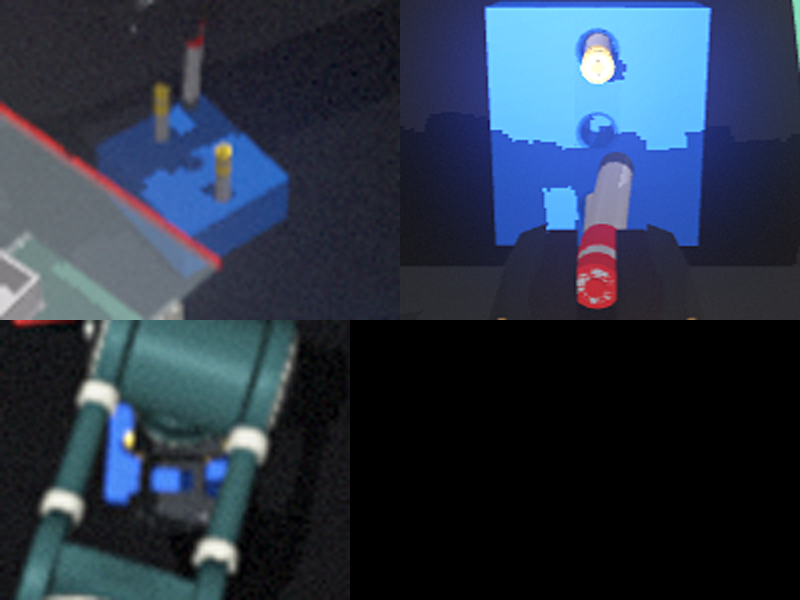

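Wrist panel: the rack's middle socket is at crop (597,130), the yellow column at (598,66), the held column's top at (597,288) and its lower end at (617,158). The scene panel shows the red column upright beyond the rack. I'll straighten the column, then measure.

```bash
python3 -m crank '[[0,0,0,-0.009,0.015,0,1],[0,0,0,-0.009,0.015,0,1],[0,0,0,-0.009,0.015,0,1],[0,0,0,-0.009,0.015,0,1]]'|head -3
python3 - <<'E'
from h import *
w=load('wrist'); P=lambda u,v,z:onz(w,180+(u-400)/2,130+v/2,z).round(4)
print('sock',P(597,130,.05),'ytop',P(598,66,.1),'held top',P(597,288,.2115),'bot',P(617,158,.1265))
print('rack top -x',P(487,8,.05),P(494,245,.05),'+x',P(711,8,.05),P(703,245,.05))
w=cap('wrist'); s=cap('scene'); p=robot.sense()['tcp_pos']; print(p)
f=w['frame'].astype(int)
def red(c,x):
    f=c['frame'].astype(int); m=((f[:,:,0]-f[:,:,1]>50)&(f[:,:,1]-f[:,:,2]<30)); M=np.zeros_like(m);M[x[2]:x[3],x[0]:x[1]]=m[x[2]:x[3],x[0]:x[1]]
    v,u=np.nonzero(M); print('red',u.min(),u.max(),v.min(),v.max()); return v,u
v,u=red(w,(250,310,190,310))
for r in range(205,290,4): # brightness profile along rows
    row=f[r,255:310]; print(r,''.join('R' if a[0]-a[1]>50 else 'B' if a[2]-a[0]>40 else '#' if a.sum()>330 else '.' for a in row))
print('vert line proj',proj(w,[[p[0]+.003,p[1]-.002,z] for z in(.1265,.15,.18,.2115)]).round(1).tolist())
E
```

```text
time: 8.17
tcp_pos: [0.4613, -0.121, 0.173]
tool_rot: [-0.011, 0.732, 0.679, -0.053]
sock [ 0.46   -0.1273  0.05  ] ytop [ 0.4634 -0.0883  0.1   ] held top [ 0.4601 -0.1251  0.2115] bot [ 0.468  -0.1186  0.1265]
rack top -x [ 0.4138 -0.0654  0.05  ] [ 0.4026 -0.1842  0.05  ] +x [ 0.5169 -0.0733  0.05  ] [ 0.5097 -0.1923  0.05  ]
[ 0.46089057 -0.12166826  0.17327027]
red 268 288 242 284
205 BBBBBBBBBBBBBBBBBBBBBBBBBBBBBBBBBBBBBBBBBBBBBBBBBBBBBBB
209 BBBBBBBBBBBBBBBBBBBBBBBBBBB...BBBBBBBBB.BBBBBBBBBBBBBBB
213 BBBBBBBBBBBBBBBBBBBBBBBBBB#############..BBBBBBBBBBBBBB
217 BBBBBBBBBBBBBBBBBBBBBBBBB################BBBBBBBBBBBBBB
221 BBBBBBBBBBBBBBBBBBBBBBBB#################BBBBBBBBBBBBBB
225 BBBBBBBBBBBBBBBBBBBBBBB#################BBBBBBBBBBBBBBB
229 BBBBBBBBBBBBBBBBBBBBBB##################BBBBBBBBBBBBBBB
233 BBBBBBBBBBBBBBBBBBBBB##################BBBBBBBBBBBBBBBB
237 BBBBBBBBBBBBBBBBBBBB###################BBBBBBBBBBBBBBBB
241 BBBBBBBBBBBBBBBBBB####################BBBBBBBBBBBBBBBBB
245 ..................RRRRRRRRRRRRRRR......................
249 ...............RRRRRRRRRRRRRRRRRR......................
253 ..............RRRRR##########RRRR......................
257 ...............##RRRRRRRRRRRRR###......................
261 ..............RRRRRRRRRRRRRRRRRRR......................
265 .............RRRRRRRRRRRRRRRRRRRR......................
269 .............RRRRRRRRRRRRR#####RRR.....................
273 ..............RRRRRRRRRRRRRRRRRRRR.....................
277 ..............RRRRRRRRRRRRRRRRRRRR.....................
281 ..............RRRRRRRRRRRRRRRRRR.......................
285 .......................................................
289 .......................................................
vert line proj [[288.0, 212.3], [285.9, 225.0], [282.6, 245.6], [277.8, 275.0]]
```

```bash
python3 -m crank '[[-0.035,-0.038,-0.3,0,0,0,1],[-0.035,-0.038,-0.6,0,0,0,1],[-0.035,-0.038,-0.69,0,0,0,1],[-0.035,-0.038,-0.69,0,0,0,1],[-0.035,-0.038,-0.69,0,0,0,1]]'
python3 - <<'E'
from h import *
w=cap('wrist'); p=robot.sense()['tcp_pos']; print(p)
f=w['frame'].astype(int)
for r in range(170,262,3):
    row=f[r,245:320]; print(r,''.join('R' if a[0]-a[1]>50 else ('B' if a[2]>150 else 'b' if a[2]>100 else 'o') if a[2]-a[0]>40 else '#' if a.sum()>330 else '.' for a in row))
print('col',proj(w,[[p[0]+.003,p[1]-.002,z] for z in(.058,.08,.12)]).round(1).tolist())
X=[.4604,-.1275,.05]; print('rim',proj(w,[[X[0]+.0085*np.cos(a),X[1]+.0085*np.sin(a),.05] for a in np.arange(4)*np.pi/2]).round(1).tolist())
E
```

```text
time: 8.68
tcp_pos: [0.4573, -0.126, 0.1045]
tool_rot: [-0.012, 0.733, 0.678, -0.054]
contact_force: [0.9, -0.1, -0.5]
opening: 0.108
gripper_force: 29.9
[ 0.45840823 -0.12621027  0.10547209]
170 BBBBBBBBBBBBBBBBBBBBBBBBBBBBB######################BBBBBBBBBBBBBBBBBBBBBBBB
173 BBBBBBBBBBBBBBBBBBBBBBBBBBBB#######################BBBBBBBBBBBBBBBBBBBBBBBB
176 BBBBBBBBBBBBBBBBBBBBBBBBBBBB#######################BBBBBBBBBBBBBBBBBBBBBBBB
179 BBBBBBBBBBBBBBBBBBBBBBBBBBBBBB####################BBBBBBBBBBBBBBBBBBBBBBBBB
182 BBBBBBBBBBBBBBBBBBBBBBBBBBBBBBBBB##############BBBBBBBBBBBBBBBBBBBBBBBBBBBB
185 BBBBBBBBBBBBBBBBBBBBBBBBBBBBBBBBBBBBBBBBBBBBBBBBBBBBBBBBBBBBBBBBBBBBBBBBBBB
188 BBBBBBBBBBBBBBBBBBBBBBBBBBBBBBBBBBBBBBBBBBBBBBBBBBBBBBBBBBBBBBBBBBBBBBBBBBB
191 BBBBBBBBBBBBBBBBBBBBBBBBBBBBBBBBBBBBBBBBBBBBBBBBBBBBBBBBBBBBBBBBBBBBBBBBBBB
194 BBBBBBBBBBBBBBBBBBBBBBBBBBBBBBBBBBBBBBBBBBBBBBBBBBBBBBBBBBBBBBBBBBBBBBBBBBB
197 BBBBBBBBBBBBBBBBBBBBBBBBBBBBBBBBBBBBBBBBBBBBBBBBBBBBBBBBBBBBBBBBBBBBBBBBBBB
200 BBBBBBBBBBBBBBBBBBBBBBBBBBBBBBBBBBBBBBBBBBBBBBBBBBBBBBBBBBBBBBBBBBBBBBBBBBB
203 BBBBBBBBBBBBBBBBBBBBBBBB
[... 993 characters left out ...]
BBBBBBBBBBBBBBBBBB
242 BBBBBBbbBBBBBBBBBBBBBBBBBBBBB###RRRRRRRRR#######BBBBBBBBBBBbBBBBBBBBBBBBBBB
245 ........o..............bBBB#RRRRRRRRRRRRRRR..............bb........bBBBBBBB
248 .......................bBBRRRRRRRRRRRRRRRRR.............................BBB
251 .......................bBRRRRRRRRRRRRRRRRRR..............................bB
254 .......................bRRRR#############RR................................
257 .......................RR##RRRRRRRRRRRRR###................................
260 ........................RRRRRRRRRRRRRRRRRRR................................
col [[290.1, 211.7], [288.3, 223.5], [284.1, 251.9]]
rim [[300.5, 206.6], [288.5, 196.5], [278.2, 207.6], [290.1, 217.4]]
```

```bash
python3 - <<'E'
from h import *
w=load('wrist'); f=w['frame'].astype(int)
for r in range(188,232,2): print(r,' '.join('%3d'%x for x in f[r,266:314:2,1]))
E
```

```text
188 132 127 128 128 130 133 137 138 139 137 138 138 138 137 138 131 239 234 234 235 236 236 236 235
190 134 134 135 133 137 135 137 137 137 137 137 138 138 139 136 135 130 239 236 241 243 243 242 241
192 133 132 134 132 134 134 135 136 136 135 135 136 136 137 136 135 134 130 127 133 133 133 132 131
194 132 131 133 132 133 132 135 135 137 135 135 136 135 134 135 136 134 134 135 134 133 134 132 132
196 130 131 133 133 133 134 133 134 134 125 119 119 121 122 131 134 132 132 133 132 132 132 132 130
198 130 130 132 133 131 132 132 122 122 132 136 133 134 133 126 120 134 132 132 131 132 131 132 131
200 132 130 129 130 129 131 125 117 116 128 133 133 132 132 132 129 118 131 131 131 132 130 130 131
202 128 128 128 128 128 125 121 114 115 116 121 129 131 132 132 117 114 121 132 130 130 131 129 130
204 127 128 129 126 129 123 116 112 115 114 117 115 116 115 114 115 111 118 127 128 128 129 128 128
206 125 126 128 128 127 122 114 110 114 112 106 108 107 111 114 113 109 118 124 130 127 128 125 128
208 125 124 126 126 125 120 114 110 104 100 105 107 108 106 107 112 110 116 121 126 128 127 125 126

[... 399 characters left out ...]

218 119 123 120 121 121 120 122 179 186 187 185 189 189 189 186 125 120 120 120 123 122 121 121 121
220 118 120 122 122 120 117 146 180 188 187 186 186 188 189 185 134 121 117 120 121 122 120 120 120
222 119 118 119 118 118 116 162 180 188 185 185 184 188 187 185 128 118 118 118 120 118 121 120 120
224 118 117 119 118 117 115 172 180 187 184 185 185 191 188 182 120 118 118 119 119 118 119 120 120
226 118 118 116 117 116 122 177 182 184 183 184 184 188 184 181 113 116 117 116 119 118 117 118 117
228 116 116 117 116 116 143 178 185 186 183 186 183 188 186 169 115 116 116 118 118 119 116 116 118
230 117 116 117 117 115 162 178 185 183 185 183 185 189 184 158 114 115 116 116 119 117 117 119 116
```

```bash
python3 -m crank '[[0.003,0.028,0,0.009,0,0,1],[0.003,0.028,0,0.009,0,0,1],[0.003,0.028,0,0.009,0,0,1],[0.003,0.028,0,0.009,0,0,1]]'
python3 - <<'E'
from h import *
w=cap('wrist'); p=robot.sense()['tcp_pos']; print(p)
f=w['frame'].astype(int)
for r in range(188,232,2): print(r,' '.join('%3d'%x for x in f[r,266:314:2,1]))
q=np.array([.4599,-.127]); 
for z,rr in((.05,.0085),(.058,.006)): print(proj(w,[[q[0]+rr*np.cos(a),q[1]+rr*np.sin(a),z] for a in np.arange(4)*np.pi/2]).round(1).tolist())
E
```

```text
time: 9.07
tcp_pos: [0.4589, -0.1236, 0.1054]
tool_rot: [-0.031, 0.733, 0.679, -0.034]
contact_force: [0.3, 0.7, 0.1]
opening: 0.11
gripper_force: 29.9
[ 0.45858409 -0.12329598  0.10509739]
188 239 240 240 239 236 236 235 235 236 236 236 238 238 237 237 237 236 235 238 239 239 239 238 237
190 240 240 240 240 236 236 236 236 235 235 236 236 236 236 236 236 235 236 238 239 238 238 238 237
192 239 240 240 240 235 235 235 235 236 234 235 235 235 235 235 236 236 235 238 239 238 237 238 236
194 239 240 240 239 235 234 234 235 235 235 236 235 235 235 235 235 234 235 237 238 238 238 237 238
196 238 239 238 238 234 234 235 235 235 235 234 233 234 234 233 233 234 233 236 238 238 237 237 236
198 238 239 238 238 233 234 234 234 233 234 233 234 234 234 234 233 233 233 236 237 237 236 236 236
200 238 238 238 237 233 232 233 235 239 239 239 239 239 240 239 239 235 233 237 237 237 235 236 237
202 237 238 238 237 232 233 234 186 134 131 124 129 129 138 137 138 215 237 242 242 242 242 244 124
204 236 236 236 236 233 234 219 173 131 133 243 242 190 130 128 138 136 135 137 136 136 134 137 134
206 236 23
[... 719 characters left out ...]
49 182 187 187 188 188 189 190 186 137 118 126 128 130 127 129 127 126
222 126 128 128 128 126 125 164 181 188 186 187 187 188 190 187 128 125 126 128 127 125 127 129 126
224 126 127 126 127 124 124 173 183 187 185 185 187 189 189 184 125 125 124 127 126 127 125 125 125
226 123 123 122 124 126 129 179 184 186 183 186 185 190 188 181 121 123 123 125 125 124 124 123 123
228 121 120 122 122 123 146 178 187 185 185 184 185 189 185 170 120 123 123 124 125 125 124 122 122
230 121 120 119 122 120 164 178 184 183 183 183 185 189 186 159 121 122 123 121 123 123 123 121 121
[[298.0, 212.4], [286.2, 202.2], [276.0, 213.3], [287.7, 223.2]]
[[294.3, 215.9], [285.7, 208.5], [278.2, 216.5], [286.8, 223.8]]
```

```bash
python3 -m crank '[[-0.006,0.015,-0.03,0,0,0,1],[-0.006,0.015,-0.07,0,0,0,1],[-0.006,0.015,-0.11,0,0,0,1],[-0.006,0.015,-0.15,0,0,0,1],[-0.006,0.015,-0.15,0,0,0,1],[-0.006,0.015,-0.15,0,0,0,1]]'
```

```text
time: 9.62
tcp_pos: [0.463, -0.1238, 0.0946]
tool_rot: [-0.026, 0.732, 0.68, -0.032]
contact_force: [0.7, -2.8, 20.8]
opening: 0.112
gripper_force: 30.1
```

```bash
python3 -m crank '[[0,0,0.15,0,0,0,1],[0,0,0.15,0,0,0,1],[0,0,0.15,0,0,0,1],[0,0,0.15,0,0,0,1]]'
python3 - <<'E'
from h import *
w=cap('wrist'); s=cap('scene'); p=robot.sense()['tcp_pos']; print(p)
f=w['frame'].astype(int)
for r in range(192,300,2): print(r,' '.join('%3d'%x for x in f[r,262:314:2,1]) if r<232 else ''.join('R' if a[0]-a[1]>50 else '#' if a.sum()>330 else '.' for a in f[r,255:310]))
q=np.array([.4599,-.127]); 
for z,rr in((.05,.0085),(.058,.006)): print(proj(w,[[q[0]+rr*np.cos(a),q[1]+rr*np.sin(a),z] for a in np.arange(4)*np.pi/2]).round(1).tolist())
E
```

```text
time: 9.95
tcp_pos: [0.4566, -0.1212, 0.1031]
tool_rot: [-0.033, 0.732, 0.679, -0.035]
contact_force: [-0.7, 0.6, -1.2]
opening: 0.105
gripper_force: 30.0
[ 0.45622561 -0.12110386  0.10276247]
192 240 240 240 240 241 241 240 238 235 235 234 254 255 255 234 236 237 237 236 237 237 237 240 239 238 238
194 239 240 240 239 240 240 240 238 236 236 236 235 235 235 236 236 236 236 236 236 237 236 238 238 239 238
196 238 239 239 239 239 239 238 237 235 235 235 236 235 236 236 234 235 234 235 235 235 234 238 239 238 238
198 239 239 239 239 239 239 239 237 235 235 234 234 235 235 235 235 235 234 234 234 234 234 238 238 238 237
200 239 238 239 239 238 239 239 236 234 234 235 235 235 234 235 236 236 235 236 236 236 235 240 240 239 238
202 239 239 238 239 239 239 239 235 235 237 240 239 240 241 186 132 134 133 133 131 133 131 133 132 129 220
204 237 239 238 239 239 239 239 236 237 188 137 138 137 139 138 140 138 140 139 138 139 138 139 139 138 133
206 237 237 237 237 237 238 239 240 141 117 118 128 133 130 129 130 134 140 138 139 138 136 140 139 138 136
208 241 238 237 237 237 238 217 132 115 119
[... 2722 characters left out ...]
##RRRRRRR.....................
282 ..............#RRRRRRRRRRRRRRRR##......................
284 ..............#####RRRRRRRRR#####......................
286 ..............####################.....................
288 .......................###########.....................
290 ......................############.....................
292 ......................############.....................
294 .....................#############.....................
296 .....................#############.....................
298 .....................#############.....................
[[301.3, 216.3], [289.5, 206.1], [279.1, 217.2], [290.9, 227.2]]
[[297.6, 220.0], [289.0, 212.6], [281.5, 220.6], [290.0, 227.9]]
```

```bash
cat > rim.py <<'E'
from h import *
w=cap('wrist'); p=robot.sense()['tcp_pos']; print(p,robot.sense()['tool_rot'])
f=w['frame'].astype(int)
for r in range(192,236,2): print(r,' '.join('%3d'%x for x in f[r,262:314:2,1]))
q=np.array([.4599,-.127]); 
for z,rr in((.05,.0085),(p[2]-.0465,.006)): print(proj(w,[[q[0]+rr*np.cos(a),q[1]+rr*np.sin(a),z] for a in np.arange(4)*np.pi/2]).round(1).tolist())
print('tool-axis col end, top',proj(w,[[p[0]+.006*np.cos(a),p[1]+.006*np.sin(a),p[2]-.0465] for a in np.arange(4)*np.pi/2]).round(1).tolist(),proj(w,p+[0,0,.0385]).round(1))
m=(f[:,:,0]-f[:,:,1]>50); m[:236]=0;m[300:]=0;m[:,:250]=0;m[:,310:]=0
v,u=np.nonzero(m); print('red',u.min(),u.max(),v.min(),v.max())
E
python3 -m crank '[[0,0,0,0,-0.015,0,1],[0,0,0,0,-0.015,0,1],[0,0,0,0,-0.015,0,1],[0,0,0,0,-0.015,0,1]]'|sed -n '4p'; python3 rim.py
```

```text
contact_force: [-0.5, -0.6, -0.9]
[ 0.45782685 -0.12169019  0.10440709] [-7.70389757e-05  7.33343914e-01  6.79857771e-01 -3.31167412e-04]
192 239 239 239 238 235 236 235 235 236 236 235 233 234 234 234 235 234 234 237 237 237 237 236 235 235 235
194 239 239 239 238 235 235 236 236 235 235 234 235 234 235 234 235 235 234 237 237 237 236 235 234 234 234
196 238 239 240 238 235 235 234 234 234 234 235 234 234 235 234 235 235 234 237 238 236 235 235 235 234 234
198 238 238 239 238 234 234 234 234 234 235 234 234 234 234 234 233 234 233 235 236 235 235 234 234 234 233
200 238 239 239 238 234 234 235 236 235 236 236 234 232 233 232 233 233 232 236 235 235 234 235 235 233 233
202 242 243 243 242 239 240 183 130 129 133 128 237 235 234 235 234 233 232 235 234 235 234 234 233 233 232
204 132 135 135 138 133 134 136 135 136 138 135 132 129 129 129 129 209 231 234 234 234 234 233 232 233 232
206 134 137 134 136 133 135 135 131 124 115 115 117 126 126 136 134 211 230 234 234 235 233 233 233 232 231
208 130 133 134 135 133 134 125 114 113 116 114 116 113 122 124 131 212 229 234 233 233 233 233 23
[... 967 characters left out ...]
24 125 125 122
228 124 123 124 121 121 167 179 187 185 186 184 185 189 184 135 123 124 122 124 124 124 123 124 124 121 121
230 124 124 122 124 118 172 179 188 182 183 182 183 187 185 139 120 120 122 123 124 125 123 122 121 123 122
232 122 123 120 123 117 177 180 186 183 184 182 182 186 183 136 120 123 122 123 123 122 120 122 120 121 120
234 121 120 122 121 123 178 180 186 184 182 181 182 185 180 134 120 119 119 122 123 120 122 119 120 119 121
[[293.9, 215.3], [282.0, 205.5], [271.8, 216.9], [283.6, 226.5]]
[[291.0, 218.9], [282.4, 211.8], [274.9, 220.0], [283.5, 227.0]]
tool-axis col end, top [[287.7, 212.3], [279.1, 205.1], [271.6, 213.4], [280.2, 220.5]] [[280.3 266.6]]
red 268 288 242 284
```

```bash
python3 -m crank '[[0.01,0,-0.03,0,0,0,1],[0.01,0,-0.06,0,0,0,1],[0.01,0,-0.09,0,0,0,1],[0.01,0,-0.12,0,0,0,1],[0.01,0,-0.14,0,0,0,1],[0.01,0,-0.14,0,0,0,1]]'
```

```text
time: 10.93
tcp_pos: [0.4631, -0.1237, 0.0948]
tool_rot: [0.004, 0.733, 0.68, 0.002]
contact_force: [-0.9, -1.3, 19.2]
opening: 0.113
gripper_force: 30.2
```

```bash
python3 rim.py
```

```text
[ 0.46309696 -0.12361745  0.09483797] [0.0043788  0.73313975 0.68006183 0.00168603]
192 235 236 236 235 234 253 255 255 233 234 234 235 235 234 239 239 237 238 236 236 235 234 234 234 234 233
194 235 236 236 235 236 234 234 234 235 235 235 235 235 234 238 238 237 236 236 235 234 235 235 234 233 233
196 236 235 234 234 234 235 234 235 235 235 235 235 235 234 236 237 236 236 236 235 234 234 234 233 233 232
198 234 234 234 234 234 235 235 234 234 235 234 235 232 233 236 236 237 236 235 235 235 235 233 233 233 232
200 234 234 234 234 235 235 235 235 234 235 234 234 233 233 236 236 236 235 234 234 235 233 234 233 232 231
202 234 235 236 238 238 237 238 238 239 183 126 234 232 232 236 236 235 235 234 235 233 232 233 232 232 232
204 128 128 130 136 139 119 117 119 117 134 134 239 237 238 123 238 235 235 234 234 233 233 233 233 231 231
206 136 137 137 136 118 118 118 118 118 116 125 136 134 136 130 237 235 234 234 232 233 233 232 231 231 230
208 136 136 133 117 115 113 123 137 121 115 113 131 135 133 130 237 234 234 234 233 233 232 232 230 231 230
210 135 128 125 113 146 201 194 195 195 199 
[... 913 characters left out ...]
22 124 122 123
228 124 121 118 178 182 187 188 185 186 184 186 184 128 123 125 126 126 123 125 123 123 123 122 122 122 121
230 121 122 116 179 183 187 187 186 185 182 187 187 131 121 123 121 124 125 123 124 123 122 122 119 120 117
232 122 121 117 179 180 187 187 185 182 182 185 182 137 121 122 124 122 121 122 122 120 120 120 121 117 120
234 121 118 125 179 179 188 185 185 182 181 184 183 142 117 123 122 122 123 121 122 121 121 117 118 116 117
[[285.7, 216.9], [273.3, 206.8], [262.8, 218.6], [275.1, 228.5]]
[[282.3, 216.5], [273.6, 209.4], [266.2, 217.6], [274.8, 224.6]]
tool-axis col end, top [[286.3, 211.8], [277.6, 204.7], [270.1, 213.0], [278.8, 220.1]] [[279.8 266.3]]
red 268 288 242 285
```

```bash
python3 -m crank '[[0,0,0.08,0,0,0,1],[0,0.02,0.08,0,0,0,1],[-0.006,0.02,0.08,0,0,0,1],[-0.006,0.02,0.06,0,0,0,1],[-0.006,0.02,0.03,0,0,0,1],[-0.006,0.02,0,0,0,0,1],[-0.006,0.02,0,0,0,0,1],[-0.006,0.02,0,0,0,0,1]]'
```

```text
time: 11.65
tcp_pos: [0.4626, -0.1215, 0.0946]
tool_rot: [0.005, 0.733, 0.68, 0.002]
contact_force: [0.4, -1.0, 19.2]
opening: 0.109
gripper_force: 30.3
```

```bash
python3 rim.py | grep -v '^19\|^22\|^23'
```

```text
[ 0.46258149 -0.12146487  0.09457093] [0.00462218 0.73320466 0.67998917 0.00207345]
200 235 233 235 234 235 235 235 235 234 233 234 234 234 233 234 237 236 235 235 235 235 234 233 233 233 232
202 236 235 235 235 235 236 239 238 238 238 238 237 234 232 234 236 235 235 235 235 234 233 233 233 233 231
204 130 131 130 124 114 114 119 119 136 138 138 135 216 236 234 236 235 235 235 234 233 232 233 233 232 231
206 137 136 127 117 119 119 120 121 117 135 138 138 138 132 241 237 235 235 235 234 233 234 233 232 232 231
208 137 132 114 115 118 124 136 118 117 121 138 136 136 136 134 219 235 234 234 233 233 233 233 231 231 231
210 136 124 113 147 200 196 196 198 177 111 132 136 136 135 135 218 234 234 233 233 232 233 231 231 231 230
212 134 121 158 193 196 193 195 192 194 162 119 131 135 133 133 219 234 233 233 234 234 233 233 233 232 230
214 134 119 182 190 196 193 193 191 191 190 133 123 129 135 131 218 239 239 182 123 123 122 122 121 116 234
216 129 131 186 190 193 192 192 191 190 189 127 114 123 131 134 132 130 132 132 132 130 130 131 129 127 121
218 126 125 185 189 192 192 192 191 189 190 135 113 120 125 133 131 133 130 132 128 130 129 128 129 127 127
[[286.6, 219.8], [274.2, 209.7], [263.7, 221.5], [276.0, 231.4]]
[[283.1, 219.2], [274.5, 212.2], [267.1, 220.4], [275.7, 227.3]]
tool-axis col end, top [[286.2, 211.9], [277.5, 204.8], [270.1, 213.1], [278.7, 220.1]] [[279.9 266.4]]
red 268 288 242 285
```

```bash
python3 -m crank '[[0,0,0.1,0,0,0,1],[0,0,0.1,0,0,0,1],[0,0,0.1,0,0,0,1],[0,0,0.1,0,0,0,1],[0,0,0.1,0,0,0,1]]'|sed -n '2,4p'; python3 rim.py | grep -v '^19\|^23'
python3 - <<'E'
from h import *
w=load('wrist'); f=w['frame'].astype(int)
# blue rack outline and yellow col in wrist
h=cv2.cvtColor(w['frame'],cv2.COLOR_RGB2HSV)
for r in (60,90,120,150): 
    b=np.nonzero((f[r,:,2]-f[r,:,0]>40)[180:400])[0]+180; print(r,b.min(),b.max(),onz(w,b.min(),r,.05)[:2].round(4),onz(w,b.max(),r,.05)[:2].round(4))
E
```

```text
tcp_pos: [0.4565, -0.1191, 0.0988]
tool_rot: [-0.001, 0.733, 0.68, -0.001]
contact_force: [-0.5, 0.1, -1.4]
[ 0.45669878 -0.11917042  0.09891715] [-9.72116774e-04  7.33280700e-01  6.79925050e-01 -6.29083126e-04]
200 238 239 239 240 236 235 234 235 235 235 235 234 234 234 234 234 233 233 234 237 236 236 236 236 235 234
202 241 243 243 244 241 240 237 235 234 234 233 235 235 235 236 234 234 233 234 235 235 235 235 235 235 235
204 133 136 135 138 139 140 220 240 240 239 242 132 134 133 134 215 235 234 233 235 235 234 235 233 234 233
206 136 137 139 138 131 116 117 116 128 136 137 139 140 138 138 132 126 233 231 235 235 235 234 233 234 234
208 136 137 137 121 116 117 118 121 117 123 139 139 138 138 138 138 132 234 230 235 235 234 234 233 233 234
210 134 136 124 112 113 118 125 130 117 115 126 129 136 135 137 139 131 236 230 235 235 234 233 233 233 232
212 133 136 117 113 187 197 194 197 197 136 114 139 134 127 126 133 134 210 230 235 234 233 233 233 232 232
214 132 135 113 186 193 194 193 193 192 193 130 136 135 136 136 124 127 212 233 235 236 235 236 237 238 238
216 133 133 125 187 191 
[... 507 characters left out ...]
 127 127
226 127 127 161 181 187 193 186 187 184 184 188 134 112 111 111 112 113 121 127 127 127 127 128 127 127 126
228 126 125 161 180 185 191 187 187 186 184 185 141 111 109 112 109 121 119 127 129 127 128 126 125 125 126
[[295.4, 220.7], [283.4, 210.7], [272.9, 222.2], [284.9, 232.0]]
[[292.2, 222.0], [283.7, 214.9], [276.2, 223.1], [284.8, 230.0]]
tool-axis col end, top [[287.3, 212.3], [278.6, 205.1], [271.1, 213.5], [279.8, 220.5]] [[279.4 266.4]]
red 268 288 242 285Traceback (most recent call last):
  File "<stdin>", line 6, in <module>
    return umr_minimum(a, axis, None, out, keepdims, initial, where)
ValueError: zero-size array to reduction operation minimum which has no identity
```

```bash
python3 -m crank '[[0,0,0.2,0,0,0,1],[0,0,0.4,0,0,0,1],[0,0,0.4,0,0,0,1],[0,0,0.4,0,0,0,1],[0,0,0.4,0,0,0,1]]'|sed -n '2,4p'
python3 - <<'E'
from h import *
w=cap('wrist'); p=robot.sense()['tcp_pos']; print(p); f=w['frame'].astype(int)
q=[.46,-.125]
print('rim pred',proj(w,[[q[0]+.0085*np.cos(a),q[1]+.0085*np.sin(a),.05] for a in np.arange(4)*np.pi/2]).round(1).tolist())
for r in range(184,240):
    print(r,''.join('R' if a[0]-a[1]>50 else '#' if a[0]>130 else str(min(9,max(0,(a[1]-60)//10))) if a[1]<160 else '+' for a in f[r,255:320]))
E
```

```text
tcp_pos: [0.4571, -0.1193, 0.139]
tool_rot: [-0.001, 0.733, 0.68, -0.0]
contact_force: [-0.3, -0.6, -0.3]
[ 0.45670655 -0.11919305  0.13865248]
rim pred [[292.3, 203.1], [281.9, 194.4], [272.9, 204.4], [283.3, 213.0]]
184 +++++++++++++++++++++++++++++++++++++++++++++++++++++++++++++++++
185 +++++++++++++++++++++++++++++++++++++++++++++++++++++++++++++++++
186 +++++++++++++++++++++++++++++++++++++++++++++++++++++++++++++++++
187 +++++++++++++++++++++++++++++++++++++++++++++++++++++++++++++++++
188 +++++++++++++++++++++++++++++++++++++++++++++++++++++++++++++++++
189 +++++++++++++++++++++++++++++++++++++++++++++++++++++++++++++++++
190 +++++++++++++++++++++++++++++++++++++++++++++++++++++++++++++++++
191 +++++++++++++++++++++++++++++++++++++++++++++++++++++++++++++++++
192 +++++++++++++++++++++++++++++++++++++++++++++++++++++++++++++++++
193 +++++++++++++++++++++++++++++++++++++++++++++++++++++++++++++++++
194 +++++++++++++++++++++++++++++++++++++++++++++++++++++++++++++++++
195 +++++++++++++++++++++++++++++++++++++++++++++++++++++++++++++++++
196 ++++++++++++++++++++++++++++++++++++++
[... 2337 characters left out ...]

230 333333444446#################743333333334334334333333333333333333
231 444343333336##################53343333334433434333333333333333333
232 +++++9333336##################53333333334433433333333333333333333
233 +++++8333436##################53333333343434333333333333333333333
234 ++++++833336##################53333333334333333333333333333333333
235 ++++++833336##################63333333333333333333333333333333333
236 ++++++833336##################74333333333333333333333333333333333
237 ++++++833335##################64333333333333333333333333333333333
238 ++++++833335##################74333333333333333333333333333333333
239 ++++++823335###################4333333333333333333333333333333333
```

```bash
python3 - <<'E'
from h import *
w=load('wrist'); p=robot.sense()['tcp_pos']
for z in(.092,.094):
    e=onz(w,274.8,210.3,z); print('end centre',z,(e-[0,.006,0]).round(4), onz(w,274.8,217.3,z).round(4))
print('top', onz(w,278,285-0,p[2]+.0395).round(4)+[0,.006,0], onz(w,278,275,p[2]+.0395).round(4),p)
print('sock',onz(w,282.4,206.3,.05))
E
```

```text
end centre 0.092 [ 0.4542 -0.1234  0.092 ] [ 0.4538 -0.1229  0.092 ]
end centre 0.094 [ 0.4543 -0.1228  0.094 ] [ 0.4539 -0.1222  0.094 ]
top [ 0.4558 -0.1232  0.1782] [ 0.4562 -0.1237  0.1782] [ 0.45670655 -0.11919305  0.13865248]
sock [ 0.45968189 -0.12730422  0.05      ]
```

```bash
python3 -m crank '[[0.055,-0.043,-0.1,0,0,0,1],[0.055,-0.043,-0.2,0,0,0,1],[0.055,-0.043,-0.3,0,0,0,1],[0.055,-0.043,-0.38,0,0,0,1],[0.055,-0.043,-0.38,0,0,0,1],[0.055,-0.043,-0.42,0,0,0,1],[0.055,-0.043,-0.46,0,0,0,1],[0.055,-0.043,-0.5,0,0,0,1],[0.055,-0.043,-0.5,0,0,0,1],[0.055,-0.043,-0.5,0,0,0,1]]'
```

```text
time: 13.47
tcp_pos: [0.4672, -0.1256, 0.0942]
tool_rot: [0.004, 0.733, 0.68, 0.002]
contact_force: [-1.2, -1.7, 13.9]
opening: 0.108
gripper_force: 30.7
```

```bash
cat > asc.py <<'E'
from h import *
import sys
w=cap('wrist'); p=robot.sense()['tcp_pos']; print(p); f=w['frame'].astype(int)
q=[.4597,-.1273]
print('rim pred',proj(w,[[q[0]+.0085*np.cos(a),q[1]+.0085*np.sin(a),.05] for a in np.arange(4)*np.pi/2]).round(1).tolist())
for r in range(int(sys.argv[1]),int(sys.argv[2]),1):
    print(r,''.join('R' if a[0]-a[1]>50 else '#' if a[0]>130 else str(min(9,max(0,(a[1]-60)//10))) if a[1]<160 else '+' for a in f[r,245:320]))
E
python3 asc.py 190 226
```

```text
[ 0.46713505 -0.12554299  0.09417219]
rim pred [[279.8, 215.7], [267.4, 205.5], [256.8, 217.3], [269.3, 227.3]]
190 #######################################################################++++
191 #######################################################################++++
192 #######################################################################++++
193 ########################################################################+++
194 #######################################################################++++
195 #####################################################################+#++++
196 ####################################################################+#+++++
197 ####################################################################+++++++
198 ####################################################################+#+++++
199 ##################################################################+++#+++++
200 ##################################################################+++++++++
201 #################################################################+#++++++++
202 ########################
[... 1191 characters left out ...]
4##################55666776776666666666666666666666666565655
218 76666666766655447#################65666766667666666666666666666666666666565
219 66666666766655547#################65666666666666666666666666666666666666566
220 66666666666555446#################85666666666666666666666666666666666566655
221 66666666666665556#################85566667666666666666666666666666666655565
222 66666666666665545##################6666666666666666666666666666666656555565
223 66666666666656555##################6666666666666666666666666666666665665555
224 66666666666666654##################7566666666666666666666666666666665555555
225 66666666666655565##################8666666666666666666666666666656655655555
```

```bash
python3 - <<'E'
from h import *
s=robot.sense(); F,T=s['contact_force'],s['torque']; print(F,T,'arm y',T[0]/F[2],'arm x',-T[1]/F[2], s['joints'])
c=cap('scene'); f=c['frame'].astype(int)
t=cap('top')
p=s['tcp_pos']
print('scene: tcp,end',proj(c,[p,p-[0.0025,.004,.045]]).round(1).tolist(),'sock',proj(c,[.4597,-.1273,.05]))
for r in range(172,222,1): print(r,''.join('R' if a[0]-a[1]>50 and a[1]-a[2]<20 else 'Y' if a[0]-a[2]>45 else 'B' if a[2]-a[0]>110 else 'b' if a[2]-a[0]>45 else '#' if a.sum()>250 else '.' for a in f[r,250:310]))
E
```

```text
[ 0.52415306 -1.10333127 12.28131758] [-0.32420679  0.30073683  0.00749678] arm y -0.026398372212240482 arm x -0.02448734216655256 [-3.13268508e-01 -6.74055761e-03  2.12280641e+00 -1.17989745e-03
  1.01706297e+00 -2.37442765e-01]
scene: tcp,end [[276.5, 202.3], [276.2, 210.6]] sock [[277.84325443 210.06043047]]
172 ............................................................
173 .................Y..........................................
174 ...............YYYY.........................................
175 .............YYY............................##..............
176 ............YYY.............................................
177 ............................................................
178 ............................................................
179 ...................................#Y.......................
180 ................................#.##........................
181 ...............................##...........................
182 ...............................#............................
183 ............................................................
184 ...
[... 1762 characters left out ...]
bbbbbbbbbbbbbbbbb...bBBBY###BBBBBBBBBBBb..........
212 RRRR.bbbbbbbbbbbbbbbbbbbbbb..bbBBbYYY#BBBBBBBBBBBBb.........
213 ##RRRR.bbbbbbbbbbbbbbbbbbbbbbBBBBB#YY#BBBBBBBBBBBBBb........
214 ###RRRR#bbbbbbbbbbbbbbBBBbbBBBBBBB###bBBBBBBBBBBBBBBb.......
215 ####RRRR#bbbbbbbbbbbbBBBBBBBBBBBBb###bBBBBBBBBBBBBBb........
216 ######RRRR.bbbbbbbbBBBBBBBBBBBBBbb###bBBBBBBBBBBBbbb........
217 #######RRRR#bbbbbbbbBBBBBBBBBBbbbb###bBBBBBBBBBbbbbb........
218 #########RRR#.bbbbbbbBBBBBBBBBBbbb####BBBBBBBBbbbbbb........
219 ##########RRRR#bbbbBBBBBBBBBBBBBBb###bBBBBBBbbbbbbbb........
220 ############RRR#bbBBBBBBBBBBBBBBBBbbbBBBBBbbbbbbbbbb........
221 #############RRRR#bBBBBBBBBBBBBBBBBBBBBBBbbbbbbbbbbb........
```

```bash
python3 -m crank '[[0,0.015,0.01,0,0,0,1],[-0.02,0.015,0.01,0,0,0,1],[-0.04,0.015,0.01,0,0,0,1],[-0.04,0.025,0.01,0,0,0,1],[-0.04,0.025,0.01,0,0,0,1]]'; python3 asc.py 199 222
```

```text
time: 14.03
tcp_pos: [0.4628, -0.1227, 0.0947]
tool_rot: [0.004, 0.733, 0.68, 0.002]
contact_force: [-0.2, -1.1, 10.9]
opening: 0.113
gripper_force: 30.1
[ 0.46277825 -0.12269468  0.09471665]
rim pred [[286.2, 218.7], [273.8, 208.6], [263.2, 220.4], [275.6, 230.3]]
199 ##########################################################################+
200 #########################################################################++
201 ##########################################################################+
202 ########################################################################+++
203 ###########+6777676+#####################+66+##########################++++
204 ###########+7777777+########+777777777777777+##########################++++
205 ###########+77777777777777777777777777777777+#########################+++++
206 ############+7777777777777777787787787777777766+#####################+#++++
207 ############+7777777777778876666677777777777777#####################+++++++
208 ############+7777777777777655555556777777777777####################++++++++
209 ############+77777777777655555
[... 305 characters left out ...]
7777665555###########74566677776+################++#+#++++++
214 6666665+##+7777777666555#############7556677776+###################+5555555
215 6666776+##+777777666555###############556667777+######+66666666666666666666
216 77777776667777777665555################556667776666666666676666666666666666
217 77777777777777776665556################656666777676777777777677666666666666
218 6777777777777777666555#################655667777777777776776776766666666666
219 7667777677777777666555#################656666777777777776766766666666666666
220 6666676777677776665555#################755666777777767777776666666666666666
221 6666666776777776666555#################845666776677766667766666666666666666
```

```bash
cat > ft.py <<'E'
from h import *
F=[];T=[]
for i in range(6):
    robot.capture('top'); s=robot.sense(); F.append(s['contact_force']);T.append(s['torque'])
print(np.mean(F,0).round(2),np.mean(T,0).round(3),np.std(F,0).round(2),np.std(T,0).round(3),s['tcp_pos'])
E
python3 ft.py; python3 -m crank '[[0,0,0.08,0,0,0,1],[0,0,0.08,0,0,0,1],[0,0,0.08,0,0,0,1],[0,0,0.08,0,0,0,1]]'|sed -n 2p; python3 ft.py
python3 - <<'E'
from h import *
w=load('wrist'); f=w['frame'].astype(int)
print(f.shape)
# coarse map of whole wrist image for gripper and yellows
for r in range(0,420,10): print('%3d'%r,''.join('R' if a[0]-a[1]>50 and a[1]-a[2]<40 else 'Y' if a[0]-a[2]>50 else 'b' if a[2]-a[0]>40 else '#' if a.sum()>330 else '-' if a.sum()>120 else '.' for a in f[r,150:410:4]))
E
```

```text
[ 0.23 -0.86 10.78] [-0.279  0.102  0.013] [0.17 0.39 0.36] [0.025 0.026 0.022] [ 0.46280722 -0.12274093  0.09469906]
tcp_pos: [0.4589, -0.1212, 0.0989]
[-0.15 -0.28 -0.53] [-0.075  0.081  0.015] [0.33 0.33 0.29] [0.015 0.01  0.035] [ 0.45896824 -0.12121576  0.09879927]
(420, 560, 3)
  0 -----------------------------------------------------------------
 10 -----------------------------------------------------------------
 20 -----------------------------------------------------------------
 30 -----------------------------------------------------------------
 40 -----------------------------------------------------------------
 50 -----------------------------------------------------------------
 60 -----------------------------------------------------------------
 70 -----------------------------------------------------------------
 80 -----------------------------------------------------------------
 90 -----------------------------------------------------------------
100 -------------------------------b------------------------------###
110 --------------bbbbbbbbbbbbbbbbbbbbbbbbbbb
[... 1424 characters left out ...]

320 ##################-Y#########-##############-Y-##################
330 -####-############-Y#--##-###################Y-##################
340 ####------########-YY----------------------YYY---###############-
350 -------------------YY-----------------------YY-------------------
360 -----------------------------------------------------------------
370 --------------------------------------------YYYYYYYYYYYYYYYYYYYYY
380 YYYYYYYYYYYYYYYYYYYYYYYYYYYYYYYYYYYYYYYYYYYYYYYYYYYYYYYYYYYYYYYYY
390 -----------------------------------------------------------------
400 -----------------------------------------------------------------
410 -----------------------------------------------------------------
```

```bash
python3 -m crank '[[0.01,0.03,0,0,0,0,1],[0.01,0.03,0,0,0,0,1],[0.01,0.03,-0.04,0,0,0,1],[0.01,0.03,-0.08,0,0,0,1],[0.01,0.03,-0.08,0,0,0,1],[0.01,0.03,-0.08,0,0,0,1]]'; python3 ft.py; python3 asc.py 200 222
```

```text
time: 15.52
tcp_pos: [0.464, -0.1198, 0.0948]
tool_rot: [0.004, 0.733, 0.68, 0.002]
contact_force: [-0.3, 0.2, 13.7]
opening: 0.111
gripper_force: 30.4
[-0.03 -0.9  13.9 ] [-0.211  0.192  0.005] [0.44 0.28 0.48] [0.047 0.028 0.024] [ 0.46393969 -0.1197657   0.09481796]
[ 0.46391437 -0.11976377  0.09481123]
rim pred [[284.8, 222.5], [272.5, 212.4], [262.0, 224.1], [274.3, 233.9]]
200 ##########################################################################+
201 ########################################################################+#+
202 #########################################################################++
203 ######################+77777777776#######################################++
204 ############+677777777776666777877#########+6##########################+#++
205 ############+77777777766666666678777777777777#########################+#+#+
206 #############+7777876566666665567887777777777##########################++#+
207 ##########+6777777765556666666666777877777777776+######################++++
208 ##########+7777777655555566666555678777777778777#####################+#+++
[... 341 characters left out ...]
7765################67777777776####################+++#+++++
214 ###########+7777767################66777777777+#+6666666666+#########+#++++
215 +66666666667777776#################766677777777677777777766+#########+55556
216 666767777777777776#################7666677777777777777777776666666666666666
217 677777777777777776##################556667777777777777777776666666666666666
218 777777777777777766##################555666777777777777777776766666666666666
219 677777777777777765##################655666777777777777777676776666666666666
220 7677777777677776668#################655566677777777777777776676666666666666
221 6667767777767776658#################655566677777777777777666666666666666666
```

```bash
python3 -m crank '[[0,0,0.06,0,0,0,1],[0.02,-0.015,0.06,0,0,0,1],[0.02,-0.015,0.02,0,0,0,1],[0.02,-0.015,0.01,0,0,0,1],[0.02,-0.015,0.01,0,0,0,1],[0.02,-0.015,0.01,0,0,0,1]]'; python3 ft.py
python3 -m crank '[[0.01,0,0,0,0,0,1],[0.02,0,0,0,0,0,1],[0.03,0,0,0,0,0,1],[0.03,0,0,0,0,0,1]]'|sed -n '2,4p'; python3 ft.py
```

```text
time: 16.37
tcp_pos: [0.4652, -0.1211, 0.0948]
tool_rot: [0.003, 0.733, 0.68, 0.001]
contact_force: [-0.2, -1.3, 13.1]
opening: 0.11
gripper_force: 30.3
[-0.57 -1.02 13.73] [-0.264  0.19   0.005] [0.58 0.52 0.34] [0.035 0.022 0.032] [ 0.46518195 -0.12109142  0.09477561]
tcp_pos: [0.4679, -0.1211, 0.0947]
tool_rot: [0.002, 0.733, 0.68, 0.001]
contact_force: [0.3, -1.3, 13.8]
[-0.87 -0.73 13.85] [-0.272  0.33   0.013] [0.52 0.38 0.26] [0.032 0.022 0.026] [ 0.46786237 -0.12102241  0.0946832 ]
```

```bash
python3 -m crank '[[0,0,0.2,0,0,0,1],[-0.03,0,0.5,0,0,0,1],[-0.03,0,0.5,0,0,0,1],[-0.03,0,0.5,0,0,0,1],[-0.03,0,0.5,0,0,0,1]]'|sed -n '2,4p'
python3 asc.py 190 222
python3 - <<'E'
from h import *
w=load('wrist'); f=w['frame'].astype(int)
for r in range(198,220): print(r,[tuple(f[r,u]) .__repr__().replace('np.int64','') for u in range(264,290,4)])
m=(f[:,:,0]-f[:,:,1]>50); m[:236]=0;m[300:]=0;m[:,:250]=0;m[:,310:]=0
v,u=np.nonzero(m); print('red',u.min(),u.max(),v.min(),v.max())
E
```

```text
tcp_pos: [0.4615, -0.1196, 0.1409]
tool_rot: [-0.001, 0.733, 0.68, -0.0]
contact_force: [-0.1, 0.4, -1.5]
[ 0.46105497 -0.11945266  0.14035887]
rim pred [[287.0, 205.1], [276.7, 196.4], [267.8, 206.4], [278.1, 214.9]]
190 +++++++++++++++++++++++++++++++++++++++++++++++++++++++++++++++++++++++++++
191 +++++++++++++++++++++++++++++++++++++++++++++++++++++++++++++++++++++++++++
192 +++++++++++++++++++++++++++++++++++++++++++++++++++++++++++++++++++++++++++
193 +++++++++++++++++++++++++++++++++++++++++++++++++++++++++++++++++++++++++++
194 +++++++++++++++++++++++++++++++++++++++++++++++++++++++++++++++++++++++++++
195 +++++++++++++++++++++++++++++++++++++++++++++++++++++++++++++++++++++++++++
196 ++++++++++++++++++++++++++++++987789+++++++++++++++++++++++++++++++++++++++
197 +++++++++++++++++++++++++++846766677889++++++++++++++++++++++++++++++++++++
198 ++++++++++++++++++++++++8336655444445689++++++++833++++++++++++++++++++++++
199 ++++++++++++++++++++++++83344++944444433333433434443+++++++++++++++++++++++
200 ++++++++++++++++++++++++85444++944454444334444444443+++++++++++++++++++++++
20
[... 4786 characters left out ...]
0), (216))', '((146), (148), (186))', '((150), (153), (189))', '((151), (149), (189))', '((149), (149), (188))', '((56), (94), (203))', '((59), (99), (212))']
217 ['((56), (99), (214))', '((145), (147), (184))', '((152), (152), (190))', '((149), (150), (188))', '((149), (149), (187))', '((59), (94), (199))', '((58), (99), (211))']
218 ['((56), (99), (213))', '((144), (145), (182))', '((151), (153), (190))', '((150), (150), (187))', '((148), (150), (185))', '((57), (93), (198))', '((58), (98), (210))']
219 ['((56), (99), (213))', '((146), (147), (183))', '((152), (152), (189))', '((149), (149), (187))', '((148), (150), (186))', '((54), (94), (205))', '((57), (96), (209))']
red 268 288 242 285
```

The lit part of the column ends in a dark cap, so its real lower end is about 5 px higher in the image than I had taken it to be. I'll redo the alignment with a proper column mask.

```bash
cat > al.py <<'E'
from h import *
import sys
c=cap('wrist') if len(sys.argv)<2 else load('wrist')
p=robot.sense()['tcp_pos']; f=c['frame'].astype(int)
m=((f[:,:,2]-f[:,:,0])<100); m[:180]=0; m[238:]=0; m[:,:250]=0; m[:,:][:,310:]=0
k,l,st,ce=cv2.connectedComponentsWithStats(m.astype('uint8'),connectivity=4)
i=1+np.argmax(st[1:,4]); v,u=np.nonzero(l==i); v0=v.min()
ctr=lambda r:(u[v==r].min()+u[v==r].max())/2
uc=np.mean([ctr(r) for r in range(v0+9,v0+14)]); print('end row',v0,'u',uc,[ (r,ctr(r)) for r in (v0+10,v0+20,v0+28)])
z=p[2]-.0447
e=onz(c,uc,v0-.3,z)-[0,.006,0]; print('end',e.round(4),'tcp',p.round(4),'off',(e-p).round(4),'shift to sock',(np.array([.4597,-.1273])-e[:2]).round(4))
t=onz(c,278,284.5,p[2]+.0403)+[0,.006,0]; print('top',t.round(4))
E
python3 al.py x
```

```text
end row 206 u 274.4 [(np.int64(216), np.float64(274.5)), (np.int64(226), np.float64(274.5)), (np.int64(234), np.float64(275.5))]
end [ 0.4587 -0.1196  0.0957] tcp [ 0.4611 -0.1195  0.1404] off [-0.0024 -0.0001 -0.0447] shift to sock [ 0.001  -0.0077]
top [ 0.4603 -0.1228  0.1807]
```

```bash
python3 -m crank '[[0.01,-0.06,0,-0.006,0,0,1],[0.01,-0.06,-0.1,-0.006,0,0,1],[0.01,-0.06,-0.2,-0.006,0,0,1],[0.01,-0.06,-0.36,-0.006,0,0,1],[0.01,-0.06,-0.36,-0.006,0,0,1],[0.01,-0.06,-0.36,-0.006,0,0,1]]'|sed -n '2,4p'; python3 al.py; python3 asc.py 196 226
```

```text
tcp_pos: [0.4611, -0.1251, 0.1036]
tool_rot: [0.011, 0.733, 0.68, -0.014]
contact_force: [-1.0, 0.1, -0.4]
end row 206 u 274.8 [(np.int64(216), np.float64(275.0)), (np.int64(226), np.float64(275.5)), (np.int64(234), np.float64(275.5))]
end [ 0.4585 -0.1261  0.0602] tcp [ 0.4622 -0.1255  0.1049] off [-0.0037 -0.0006 -0.0447] shift to sock [ 0.0012 -0.0012]
top [ 0.4601 -0.126   0.1452]
[ 0.46300977 -0.12577055  0.10578486]
rim pred [[286.7, 208.6], [274.8, 198.8], [264.6, 210.1], [276.5, 219.7]]
196 ################+6666777777777777777776+#+66666+#############+#++#+#+++++++
197 665+############+677777777777777777777776677776+#############+##+++++++++++
198 666+############+677777777766666666777777777777++5+##############+#++++++++
199 676665+#########+677777766666666666666777777777666+############++++++++++++
200 766666+#########+767777666667777777666667777777776+#######+#+##++++++++++++
201 66767666666666666777766667777777777776666777777776+######+###++++++++++++++
202 66666666666667777766666677777777777777666677777766+#####+###+++++++++++++++
203 666666767777677777776656677777777777
[... 1099 characters left out ...]
6666655################7565566666666566666666666665555555555
218 6666666666666666666657#################556666666666666656666656565555555555
219 5666666666666666666657#################656666666666666656655665555555555555
220 5555555566566665666657#################656666666666656665656655555555555555
221 5555656556665666666657#################656666666665655665555555555555555555
222 5555555655566656655657#################766656656566556555555555555555555555
223 5555665555655665656557#################756665566655555566555555555555555555
224 5555+#+555655655665557#################856565655556555555555555555555555555
225 6555++++55555555556557#################855665655555555555555555555555555555
```

```bash
python3 -m crank '[[0.006,-0.01,0,0,0,0,1],[0.006,-0.01,-0.05,0,0,0,1],[0.006,-0.01,-0.1,0,0,0,1],[0.006,-0.01,-0.15,0,0,0,1],[0.006,-0.01,-0.18,0,0,0,1],[0.006,-0.01,-0.18,0,0,0,1]]'
```

```text
time: 18.87
tcp_pos: [0.463, -0.1265, 0.0871]
tool_rot: [0.013, 0.733, 0.68, -0.013]
contact_force: [-0.0, 0.2, 0.7]
opening: 0.113
gripper_force: 30.0
```

It is in the socket, with almost no force. I'll lower it, release and rise.

```bash
python3 -m crank '[[0,0,-0.06,0,0,0,1],[0,0,-0.12,0,0,0,1],[0,0,-0.18,0,0,0,1],[0,0,-0.23,0,0,0,1],[0,0,-0.23,0,0,0,1],[0,0,-0.23,0,0,0,1]]'
python3 -m crank '[[0,0,0,0,0,0,0.5],[0,0,0,0,0,0,0.1],[0,0,0,0,0,0,0],[0,0,0,0,0,0,0],[0,0,0,0,0,0,0],[0,0,0,0,0,0,0]]'
python3 -m crank '[[0,0,0.2,0,0,0,0],[0,0,0.5,0,0,0,0],[0,0,0.9,0.006,0,0,0],[0,0,1,0.006,0,0,0],[0,0,1,0.006,0,0,0]]'
python3 - <<'E'
from h import *
s=cap('scene');f=s['frame'].astype(int)
for r in range(180,222): print(r,''.join('R' if a[0]-a[1]>45 and a[1]-a[2]<25 else 'Y' if a[0]-a[2]>45 else 'B' if a[2]-a[0]>110 else 'b' if a[2]-a[0]>45 else '#' if a.sum()>250 else '.' for a in f[r,250:310]))
print(proj(s,[[.4597,-.1273,.1],[.4597,-.1273,.05]]))
E
```

```text
time: 19.37
tcp_pos: [0.4633, -0.1267, 0.0645]
tool_rot: [0.013, 0.733, 0.68, -0.013]
contact_force: [0.0, -0.1, -0.5]
opening: 0.108
gripper_force: 30.0
time: 19.87
tcp_pos: [0.464, -0.1269, 0.0654]
tool_rot: [0.014, 0.733, 0.68, -0.013]
contact_force: [-0.5, 0.1, -0.5]
opening: 0.495
gripper_force: 0.0
time: 20.28
tcp_pos: [0.4671, -0.1283, 0.1697]
tool_rot: [0.004, 0.734, 0.68, 0.002]
contact_force: [1.0, 0.6, 0.4]
opening: 0.501
gripper_force: 0.0
180 ............................................................
181 ............................................................
182 ............................................................
183 ............................................................
184 ............................................................
185 ............................................................
186 ............................................................
187 ............................................................
188 ............................................................
189 .......................................................
[... 1444 characters left out ...]
.bbbbbbbbbbbbBBBBBBBBBbbbbBBBbYYY#BBBBBBBBBBBBb.........
213 ##RRRR.bbbbbbbbBBBBBBBBBBBBBBBBBBB#YY#BBBBBBBBBBBBBb........
214 ###RRRR#bbbbbbBBBBBBBBBBBBBBBBBBBB###bBBBBBBBBBBBBBBb.......
215 ####RRRR#bbbbBBBBBBBBBBBBBBBBBBBBb###bBBBBBBBBBBBBBb........
216 ######RRRR#bbbBBBBBBBBBBBBBBBBBBbb###bBBBBBBBBBBBBbb........
217 #######RRRR#bbbBBBBBBBBBBBBBBBbbbb###bBBBBBBBBBBbbbb........
218 #########RRR#.bbBBBBBBBBBBBBBBBbbb####bBBBBBBBbbbbbb........
219 ##########RRRR#bbBBBBBBBBBBBBBBBBb###bBBBBBBbbbbbbbb........
220 ############RRR#bbBBBBBBBBBBBBBBBBbbbBBBBBbbbbbbbbbb........
221 #############RRRR#bBBBBBBBBBBBBBBBBBBBBBBbbbbbbbbbbb........
[[277.94457416 199.5307068 ]
 [277.84325443 210.06043047]]
```

The red column stands upright in the middle socket at the right height. Next I turn and open the gripper behind the rack, then tilt it back for pushing.

```bash
python3 -m crank '[[0,0,0.3,0,0,-0.02,-0.5],[-0.3,0,0.3,0,0,-0.04,-0.5],[-0.6,0,0.3,0,0,-0.06,-0.5],[-0.9,0,0.3,0,0,-0.08,-0.5],[-0.9,0,0.3,0,0,-0.1,-0.5],[-0.9,0,0.3,0,0,-0.11,-0.5],[-0.9,0,0.3,0,0,-0.11,-0.5]]'|sed -n '2,3p'
python3 -m crank '[[0,0,0,0,0,-0.02,-0.5],[0,0,0,0,0,-0.04,-0.5],[0,0,0,0,0,-0.06,-0.5],[0,0,0,0,0,-0.08,-0.5],[0,0,0,0,0,-0.1,-0.5],[0,0,0,0,0,-0.11,-0.5],[0,0,0,0,0,-0.11,-0.5]]'|sed -n '2,3p'
python3 -m crank '[[0,0,0,0.0135,-0.1243,0,-0.5],[0,0,0,0.0135,-0.1243,0,-0.5],[0,0,0,0.0135,-0.1243,0,-0.5],[0,0,0,0.0135,-0.1243,0,-0.5],[0,0,0,0.0135,-0.1243,0,-0.5],[0,0,0,0.0135,-0.1243,0,-0.5],[0,0,0,0.0135,-0.1243,0,-0.5],[0,0,0,0.0135,-0.1243,0,-0.5],[0,0,0,0.0135,-0.1243,0,-0.5]]'
python3 - <<'E'
from h import *
from scipy.spatial.transform import Rotation as Ro
s=robot.sense(); q=s['tool_rot']; R=Ro.from_quat(np.r_[q[1:],q[0]]).as_matrix(); print(R.round(3)); print(s['joints'].round(3))
E
```

```text
tcp_pos: [0.3719, -0.1262, 0.1927]
tool_rot: [-0.001, 0.921, 0.39, -0.001]
tcp_pos: [0.3731, -0.1264, 0.1934]
tool_rot: [-0.001, 0.998, 0.057, -0.002]
time: 22.25
tcp_pos: [0.3804, -0.1384, 0.2083]
tool_rot: [-0.024, 0.925, 0.053, 0.374]
contact_force: [0.5, 0.5, -1.3]
opening: 0.745
gripper_force: 0.0
[[ 0.714  0.116  0.69 ]
 [ 0.081 -0.993  0.084]
 [ 0.696 -0.005 -0.718]]
[-1.069 -0.714  2.571  0.809  1.104  0.073]
```

```bash
python3 -m crank '[[0,0,0,-0.009,0.083,0,-0.5],[0,0,0,-0.009,0.083,0,-0.5],[0,0,0,-0.009,0.083,0,-0.5],[0,0,0,-0.009,0.083,0,-0.5],[0,0,0,-0.009,0.083,0,-0.5],[0,0,0,-0.009,0.083,0,-0.5],[0,0,0,-0.009,0.083,0,-0.5]]'
cat > meas.py <<'E'
from h import *
from scipy.spatial.transform import Rotation as Ro
s=robot.sense(); q=s['tool_rot']; R=Ro.from_quat(np.r_[q[1:],q[0]]).as_matrix(); print('t',s['time'],'zax',R[:,2].round(3),'yax',R[:,1].round(3),'tcp',s['tcp_pos'].round(4),'j',s['joints'].round(3),'F',s['contact_force'].round(1))
B=np.array([.575,-.1182]); th=np.radians(6.2); ex=np.array([np.cos(th),np.sin(th)]); ey=np.array([-ex[1],ex[0]])
print('tcp in bay',((s['tcp_pos'][:2]-B)@ex).round(4),((s['tcp_pos'][:2]-B)@ey).round(4))
for n in('top','scene'):
    c=cap(n); f=c['frame'].astype(int); r,g,b=f[:,:,0],f[:,:,1],f[:,:,2]
    w=(slice(170,262),slice(240,340)) if n=='top' else (slice(170,300),slice(200,310))
    for nm,m in(('Y',(r-b>50)&(r-g<70)&(g-b>30)),('R',(r-g>45)&(g-b<25))):
        M=np.zeros(m.shape,'uint8');M[w]=m[w]
        k,l,st,ce=cv2.connectedComponentsWithStats(M)
        for i in range(1,k):
            if st[i,4]>=3 and not(st[i,2]>14):
                x=onz(c,ce[i][0],ce[i][1] if n=='top' else st[i,1]+1.5,.097 if n=='top' else .1)[:2]
                print(n,nm,st[i].tolist(),ce[i].round(1),x.round(4),'bay',((x-B)@ex).round(4),((x-B)@ey).round(4))
E
python3 meas.py
```

```text
time: 22.83
tcp_pos: [0.382, -0.1355, 0.2084]
tool_rot: [-0.012, 0.991, 0.06, 0.122]
contact_force: [-0.5, -0.8, -0.1]
opening: 0.75
gripper_force: 0.0
t 22.8333 zax [ 0.24   0.039 -0.97 ] yax [ 0.122 -0.992 -0.01 ] tcp [ 0.382  -0.1355  0.2084] j [-0.551 -0.445  2.267  0.176  1.139  0.84 ] F [-0.5 -0.8 -0.1]
tcp in bay -0.1937 0.0037
top Y [282, 233, 3, 4, 10] [283.  234.5] [ 0.463  -0.0865] bay -0.1079 0.0436
top Y [304, 235, 4, 4, 13] [305.2 236.2] [ 0.4563 -0.1649] bay -0.123 -0.0336
top R [292, 233, 5, 5, 17] [294.  234.8] [ 0.4618 -0.1254] bay -0.1133 0.0051
scene Y [205, 170, 12, 3, 25] [210.4 170.6] [ 0.5435 -0.3702] bay -0.0585 -0.2471
scene Y [268, 191, 5, 8, 24] [269.8 193.8] [ 0.4588 -0.1668] bay -0.1208 -0.0358
scene Y [284, 207, 4, 3, 11] [285.4 207.9] [ 0.4675 -0.0845] bay -0.1032 0.0451
scene Y [284, 212, 3, 1, 3] [285. 212.] [ 0.4819 -0.0704] bay -0.0874 0.0576
scene R [276, 199, 4, 7, 21] [277.2 201.8] [ 0.4641 -0.1257] bay -0.1111 0.0045
```

```bash
python3 -m crank '[[-0.05,0,-0.4,0,0,0,-0.5],[-0.1,0.01,-0.8,0,0,0,-0.5],[-0.1,0.01,-1,0,0,0,-0.5],[-0.1,0.01,-1,0,0,0,-0.5]]'|sed -n '2,4p'
python3 -m crank '[[0,0,-0.3,0,0,0,-0.5],[0,0,-0.6,0,0,0,-0.5],[0,0,-0.82,0,0,0,-0.5],[0,0,-0.82,0,0,0,-0.5],[0,0,-0.82,0,0,0,-0.5]]'|sed -n '2,4p'; python3 meas.py | grep -v scene
```

```text
tcp_pos: [0.3654, -0.1339, 0.1031]
tool_rot: [-0.015, 0.991, 0.055, 0.118]
contact_force: [-1.2, 0.8, -0.1]
tcp_pos: [0.3707, -0.1366, 0.0278]
tool_rot: [-0.012, 0.991, 0.056, 0.122]
contact_force: [-0.1, 0.1, 1.9]
t 23.6833 zax [ 0.241  0.038 -0.97 ] yax [ 0.114 -0.993 -0.01 ] tcp [ 0.3707 -0.1366  0.0278] j [-0.572 -0.24   2.492  0.249  0.718  0.712] F [-0.1  0.1  1.9]
tcp in bay -0.2051 0.0038
top Y [281, 233, 4, 4, 11] [282.8 234.5] [ 0.4629 -0.0859] bay -0.108 0.0442
top Y [304, 235, 4, 4, 13] [305.2 236.2] [ 0.4563 -0.1649] bay -0.123 -0.0336
top R [292, 233, 5, 5, 19] [294.  234.6] [ 0.4623 -0.1254] bay -0.1128 0.0051
```

```bash
python3 -m crank '[[0.05,0.005,0,0,0,0,-0.5],[0.1,0.01,0,0,0,0,-0.5],[0.14,0.015,0,0,0,0,-0.5],[0.18,0.02,0,0,0,0,-0.5],[0.22,0.024,0,0,0,0,-0.5],[0.26,0.028,0,0,0,0,-0.5],[0.3,0.032,0,0,0,0,-0.5],[0.34,0.037,0,0,0,0,-0.5],[0.37,0.04,0,0,0,0,-0.5],[0.4,0.043,0,0,0,0,-0.5]]'; python3 meas.py | grep -v scene
```

```text
time: 24.62
tcp_pos: [0.4116, -0.1321, 0.0275]
tool_rot: [-0.012, 0.991, 0.057, 0.123]
contact_force: [-0.9, 0.7, 0.3]
opening: 0.749
gripper_force: 0.0
t 24.6167 zax [ 0.242  0.037 -0.97 ] yax [ 0.115 -0.993 -0.009] tcp [ 0.4116 -0.1321  0.0275] j [-0.498 -0.156  2.429  0.236  0.684  0.789] F [-0.9  0.7  0.3]
tcp in bay -0.1639 0.0038
top Y [282, 233, 3, 4, 10] [283.  234.5] [ 0.463  -0.0865] bay -0.1079 0.0436
top Y [304, 235, 4, 4, 13] [305.2 236.2] [ 0.4563 -0.1649] bay -0.123 -0.0336
top R [292, 233, 5, 5, 17] [293.8 234.7] [ 0.462  -0.1245] bay -0.113 0.0059
```

```bash
python3 -m crank '[[0.04,0.004,0,0,0,0,-0.5],[0.08,0.009,0,0,0,0,-0.5],[0.12,0.013,0,0,0,0,-0.5],[0.16,0.017,0,0,0,0,-0.5],[0.2,0.022,0,0,0,0,-0.5],[0.24,0.026,0,0,0,0,-0.5],[0.28,0.03,0,0,0,0,-0.5],[0.32,0.035,0,0,0,0,-0.5],[0.36,0.039,0,0,0,0,-0.5],[0.4,0.043,0,0,0,0,-0.5]]'; python3 meas.py
```

```text
time: 25.55
tcp_pos: [0.4514, -0.1278, 0.0275]
tool_rot: [-0.012, 0.991, 0.057, 0.122]
contact_force: [-4.8, -1.3, 3.1]
opening: 0.747
gripper_force: 2.7
t 25.55 zax [ 0.241  0.037 -0.97 ] yax [ 0.115 -0.993 -0.009] tcp [ 0.4514 -0.1278  0.0275] j [-0.439 -0.079  2.363  0.223  0.664  0.855] F [-4.8 -1.3  3.1]
tcp in bay -0.1239 0.0038
top Y [282, 233, 3, 4, 11] [282.9 234.4] [ 0.4635 -0.0862] bay -0.1074 0.0438
top Y [304, 232, 3, 4, 11] [304.9 233.4] [ 0.4665 -0.164 ] bay -0.1128 -0.0338
top R [292, 233, 4, 4, 10] [293.3 234.3] [ 0.4635 -0.1229] bay -0.1114 0.0074
scene Y [205, 170, 12, 3, 26] [210.4 170.7] [ 0.5436 -0.3702] bay -0.0584 -0.2471
scene Y [301, 186, 2, 2, 3] [301.7 186.7] [ 0.368  -0.1159] bay -0.2056 0.0246
scene Y [265, 193, 6, 7, 24] [267.5 195.6] [ 0.4701 -0.1652] bay -0.1094 -0.0354
scene Y [284, 206, 4, 4, 13] [285.5 207.8] [ 0.4645 -0.0873] bay -0.1065 0.0426
scene Y [284, 212, 4, 2, 6] [285.5 212.3] [ 0.4808 -0.0694] bay -0.0884 0.0587
scene R [275, 199, 5, 4, 15] [276.9 200.5] [ 0.4649 -0.1265] bay -0.1103 0.0037
scene R [276, 204, 3, 3, 7] [277.  204.7] [ 0.4785 -0.1106] bay -0.0951 0.0179
```

```bash
python3 - <<'E'
from h import *
w=cap('wrist'); f=w['frame'].astype(int); p=robot.sense()['tcp_pos']
B=np.array([.575,-.1182]); th=np.radians(6.2); ex=np.array([np.cos(th),np.sin(th)]); ey=np.array([-ex[1],ex[0]])
for r in range(0,420,8): print('%3d'%r,''.join('R' if a[0]-a[1]>50 and a[1]-a[2]<40 else 'Y' if a[0]-a[2]>50 else 'b' if a[2]-a[0]>40 else '#' if a.sum()>330 else '-' if a.sum()>120 else '.' for a in f[r,0:560:7]))
c=B+ex*-.1114+ey*.005
pts=[np.r_[B+ex*(-.1114+a)+ey*(.005+b),.05] for a,b in((-.052,-.06),(-.052,.06),(.052,-.06),(.052,.06))]
print('tcp',proj(w,p),'rack corners',proj(w,pts).round(0).tolist(),'red top',proj(w,np.r_[c,.1]))
print(ray(w,280,210))
s=cap('scene'); print('scene tcp',proj(s,p), proj(s,p+[-.05,0,.16]))
g=s['frame'].astype(int)
for r in range(150,235,2): print(r,''.join('R' if a[0]-a[1]>45 and a[1]-a[2]<25 else 'Y' if a[0]-a[2]>45 else 'b' if a[2]-a[0]>45 else '#' if a.sum()>250 else '-' if a.sum()>100 else '.' for a in g[r,230:370:2]))
E
```

```text
0 ..-----------------........#----------------------------#-...................---
  8 ..-----------------.....--.#-##-------------------------#-...................---
 16 ..-----------------...----.####-#-----------------------#-...................---
 24 ..------------------..----.#########----#-----#---------#-...................---
 32 ...------------------------#bbbbbbbbbbbbbbbbbbbbbbbbbbbb#.----------------------
 40 ...------------------------#bbbbbbbbbbbbbbbbbbbbbbbbbbbb#-----------------------
 48 b..------------------------#bbbbbbbbbbbbbbbbbbbbbbbbbbbb#-----------------------
 56 b..-----------------------------------------------------------------------------
 64 b..-----------------------------------------------------------------------------
 72 --------------------------------------------------------------------------------
 80 -----------------------------bbbbbbbbbb-----------------------------------------
 88 --------------------------bbbbbbbbbbbbbbbbbb------------------------------------
 96 ------------------------bbbbbbbbbbbbbbbbbbbbbbbbbb----------------------------
[... 6244 characters left out ...]
-----------..---..-......
218 ###############R#bbbbbbbbbb##bbbbbbb--------------.---.-.----.....-.--
220 ################RRbbbbbbbbbbbbbbbbbb------.-----------...-..-.-..-..--
222 ###############b#RR#bbbbbbbbbbbbbbbb------------------.-.......-...---
224 ################b##RRbbbbbbbbbbbbbbb-----------------.-...--..-.--...-
226 #################bb#RRbbbbbbbbbbbb--------------.--..--....--...-....-
228 ##################bb##RRbbbbbbbbb-------------------------..-..---.-.-
230 ###################bbb#RRbbbbbb----------------------..---------..---.
232 ####################bbb##R#bb------------------.----------...-..---.--
234 #####################bbbb#RR-----------------------------.-----.---...
```

```bash
python3 - <<'E'
from h import *
s=load('scene'); p=robot.sense()['tcp_pos']
th=np.radians(6.2); ex=np.array([np.cos(th),np.sin(th),0]); ey=np.array([-ex[1],ex[0],0]); zt=np.array([.241,.037,-.97])
for b in(.033,.042,.05,-.042): print(b,proj(s,[p+ey*b-zt*k for k in(0,.01,.02,.025,.03,.04,.06)]).round(0).tolist())
g=s['frame'].astype(int)
for r in range(190,222): print(r,' '.join('%3d/%3d'%(a[0],a[2]) for a in g[r,278:306:2]))
print(robot.sense()['joints'])
E
```

```text
0.033 [[287.0, 218.0], [288.0, 216.0], [288.0, 214.0], [289.0, 212.0], [289.0, 211.0], [289.0, 209.0], [291.0, 204.0]]
0.042 [[289.0, 220.0], [290.0, 217.0], [290.0, 215.0], [291.0, 214.0], [291.0, 213.0], [292.0, 210.0], [293.0, 205.0]]
0.05 [[291.0, 221.0], [292.0, 219.0], [292.0, 216.0], [293.0, 215.0], [293.0, 214.0], [293.0, 211.0], [295.0, 206.0]]
-0.042 [[270.0, 207.0], [271.0, 204.0], [271.0, 202.0], [271.0, 201.0], [271.0, 200.0], [272.0, 197.0], [273.0, 192.0]]
190  32/ 45  31/ 44  58/ 66  80/ 89  63/ 72  39/ 54  34/ 45  30/ 44  39/ 52  42/ 57  54/ 63  58/ 72  60/ 67  60/ 71
191  36/ 47  28/ 41  47/ 55  71/ 80  84/ 92  77/ 85  33/ 47  44/ 57  41/ 52  44/ 58  45/ 54  58/ 72  59/ 70  56/ 70
192  30/ 59  34/ 44  36/ 47  42/ 50  73/ 83 104/114  56/ 69  56/ 72  47/ 58  39/ 50  50/ 64  62/ 71  57/ 68  55/ 67
193  36/ 97  31/ 64  42/ 53  45/ 53  44/ 56  80/ 91  71/ 83  58/ 73  54/ 70  41/ 52  43/ 55  52/ 69  62/ 73  59/ 73
194  42/119  34/ 99  25/ 42  41/ 51  42/ 54  49/ 61  48/ 60  60/ 75  61/ 74  45/ 60  39/ 52  51/ 64  57/ 70  62/ 74
195  39/118  37/114  41/ 69  44/ 57  47/ 56 
[... 2461 characters left out ...]
41/116  44/117  39/114  33/108  34/ 64  42/ 59
217  62/196  54/152  48/117  99/111 110/120  42/114  39/115  41/118  44/116  38/113  30/108  30/107  36/ 68  37/ 54
218  59/195  59/189  50/144  97/110 106/116  43/125  40/117  46/119  38/116  38/112  33/109  41/111  42/ 66  40/ 56
219  54/193  56/193  54/182  95/115 108/127  51/169  43/117  45/119  40/114  38/109  44/114  38/111  38/ 56  38/ 56
220  59/195  61/194  58/193  83/162  95/163  53/195  46/150  38/110  39/108  40/111  38/112  32/108  36/ 54  37/ 55
221  60/195  59/195  57/195  59/197  56/194  52/194  47/169  45/114  41/110  43/112  42/114  35/117  35/ 52  36/ 52
[-0.43887647 -0.07977409  2.36303125  0.22318517  0.66383151  0.85468599]
```

The pictures show that the real fingertips end about 25 mm above the reported TCP. That explains the missed first grasp, and means the tips are now skimming over the rack's top. I'll rise, back off, and come down lower behind the rack.

```bash
python3 -m crank '[[0,0,0.15,0,0,0,-0.5],[-0.2,-0.02,0.15,0,0,0,-0.5],[-0.5,-0.05,0.15,0,0,0,-0.5],[-0.8,-0.09,0.15,0,0,0,-0.5],[-0.8,-0.09,0.15,0,0,0,-0.5],[-0.8,-0.09,0.15,0,0,0,-0.5]]'|sed -n '2,4p'
python3 -m crank '[[0,0,-0.15,0,0,0,-0.5],[0,0,-0.3,0,0,0,-0.5],[0,0,-0.4,0,0,0,-0.5],[0,0,-0.4,0,0,0,-0.5],[0,0,-0.4,0,0,0,-0.5]]'; python3 meas.py
```

```text
tcp_pos: [0.3704, -0.1371, 0.0425]
tool_rot: [-0.011, 0.991, 0.056, 0.123]
contact_force: [0.2, 0.3, 0.6]
time: 26.67
tcp_pos: [0.3718, -0.1368, 0.0025]
tool_rot: [-0.012, 0.991, 0.057, 0.123]
contact_force: [0.7, -0.7, 0.4]
opening: 0.752
gripper_force: 0.0
t 26.6667 zax [ 0.241  0.038 -0.97 ] yax [ 0.115 -0.993 -0.01 ] tcp [ 0.3718 -0.1368  0.0025] j [-0.57  -0.182  2.509  0.272  0.646  0.682] F [ 0.7 -0.7  0.4]
tcp in bay -0.204 0.0035
top Y [281, 233, 4, 4, 10] [282.7 234.7] [ 0.4623 -0.0855] bay -0.1085 0.0447
top Y [304, 232, 3, 4, 11] [304.9 233.4] [ 0.4665 -0.164 ] bay -0.1128 -0.0338
top R [292, 233, 5, 4, 15] [293.9 234.5] [ 0.4629 -0.1249] bay -0.1122 0.0054
scene Y [205, 170, 12, 3, 27] [210.6 170.7] [ 0.5431 -0.3697] bay -0.0589 -0.2466
scene Y [266, 193, 5, 4, 16] [267.8 194.4] [ 0.4694 -0.1646] bay -0.11 -0.0348
scene Y [267, 198, 3, 2, 4] [268.2 198.5] [ 0.4823 -0.1474] bay -0.0954 -0.019
scene Y [284, 207, 4, 3, 11] [285.4 207.9] [ 0.4675 -0.0845] bay -0.1032 0.0451
scene Y [284, 212, 3, 1, 3] [285. 212.] [ 0.4819 -0.0704] bay -0.0874 0.0576
scene R [276, 199, 3, 4, 12] [277.  200.5] [ 0.4646 -0.1262] bay -0.1106 0.004
scene R [276, 204, 3, 2, 6] [277.  204.5] [ 0.4785 -0.1106] bay -0.0951 0.0179
```

```bash
python3 -m crank '[[0.05,0.005,0,0,0,0,-0.5],[0.1,0.01,0,0,0,0,-0.5],[0.15,0.016,0,0,0,0,-0.5],[0.2,0.022,0,0,0,0,-0.5],[0.25,0.027,0,0,0,0,-0.5],[0.3,0.032,0,0,0,0,-0.5],[0.35,0.038,0,0,0,0,-0.5],[0.4,0.043,0,0,0,0,-0.5],[0.45,0.049,0,0,0,0,-0.5],[0.5,0.054,0,0,0,0,-0.5]]'
python3 -m crank '[[0.04,0.004,0,0,0,0,-0.5],[0.08,0.009,0,0,0,0,-0.5],[0.12,0.013,0,0,0,0,-0.5],[0.16,0.017,0,0,0,0,-0.5],[0.2,0.022,0,0,0,0,-0.5],[0.23,0.025,0,0,0,0,-0.5],[0.25,0.027,0,0,0,0,-0.5]]'; python3 meas.py
```

```text
time: 27.6
tcp_pos: [0.4215, -0.1315, 0.0024]
tool_rot: [-0.012, 0.991, 0.057, 0.123]
contact_force: [-4.0, -1.9, 0.5]
opening: 0.752
gripper_force: 1.7
time: 28.18
tcp_pos: [0.4462, -0.1284, 0.0024]
tool_rot: [-0.012, 0.991, 0.057, 0.122]
contact_force: [-4.4, -0.1, 0.7]
opening: 0.748
gripper_force: 2.2
t 28.1833 zax [ 0.241  0.038 -0.97 ] yax [ 0.116 -0.993 -0.01 ] tcp [ 0.4462 -0.1284  0.0024] j [-0.446 -0.04   2.387  0.246  0.604  0.821] F [-4.4 -0.1  0.7]
tcp in bay -0.1291 0.0038
top Y [299, 219, 3, 5, 13] [300. 221.] [ 0.5108 -0.1472] bay -0.067 -0.0219
top Y [277, 225, 4, 4, 12] [278.8 226.3] [ 0.4922 -0.0718] bay -0.0773 0.0551
top R [288, 222, 5, 5, 14] [289.9 223.9] [ 0.5008 -0.1114] bay -0.073 0.0148
scene Y [205, 170, 12, 3, 28] [210.6 170.8] [ 0.5431 -0.3698] bay -0.0589 -0.2467
scene Y [302, 192, 3, 1, 3] [303. 192.] [ 0.3832 -0.0941] bay -0.1881 0.0447
scene Y [258, 202, 5, 8, 25] [260.3 205.1] [ 0.5117 -0.1511] bay -0.0665 -0.0259
scene Y [280, 214, 3, 4, 11] [281.1 215.4] [ 0.4961 -0.0724] bay -0.0735 0.0541
scene Y [280, 220, 3, 1, 3] [281. 220.] [ 0.512  -0.0552] bay -0.0558 0.0694
scene R [269, 207, 5, 5, 16] [270.9 208.8] [ 0.5006 -0.1138] bay -0.0735 0.0124
scene R [270, 213, 3, 2, 6] [271.  213.5] [ 0.5163 -0.0955] bay -0.0559 0.0289
```

```bash
python3 ft.py; python3 - <<'E'
from h import *
w=cap('wrist'); f=w['frame'].astype(int)
for r in range(60,320,6): print('%3d'%r,''.join('R' if a[0]-a[1]>50 and a[1]-a[2]<40 else 'Y' if a[0]-a[2]>50 else 'b' if a[2]-a[0]>40 else '#' if a.sum()>330 else '-' if a.sum()>150 else '.' for a in f[r,130:430:4]))
p=robot.sense()['tcp_pos']; th=np.radians(6.2); ey=np.array([-np.sin(th),np.cos(th),0]); zt=np.array([.241,.038,-.97])
print([proj(w,[p+ey*b-zt*k for k in(0,.025)]).round(0).tolist() for b in(.033,-.033,.05,-.05)])
E
```

```text
[-1.45  0.97 -1.03] [0.076 0.536 0.079] [0.55 0.19 0.35] [0.028 0.028 0.016] [ 0.4464539  -0.12884735  0.00271983]
 60 bbbbbbbbbbbbbbbbbbbbbbbbbbbbbbbbbbbbbbbbbbbbbbbbbbbbbbbb#####YY#YYY--------
 66 bbbbbbbbbbbbbbbbbbbbbbbbbbbbbbbbbbbbbbbbbbbbbbbbbbbbbbb####Y##Y###Y--------
 72 bbbbbbbbbbbbbbbbbbbbbbbbbbbbRRRRbbbbbbbbbbbbbbbbbbbbbbbY####YY###Y#--------
 78 bbbbbbbbbbbbbbbbbbbbbbbbbRRRRRRRRRbbbbbbbbbbbbbbbbbbbbbYY#######Y#---------
 84 bbbbbbbbbbbbbbbbbbbbbbbbbRRRRRRRRRRbbbbbbbbbbbbbbbbbbb##YYYY###Y#b---------
 90 YbbbbbbbbbbbbbbbbbbbbbbbRRRRRRRRRRRbbbbbbbbbbbbbbbbbbbY##YYYYYYYbb---------
 96 #Y#bbbbbbbbbbbbbbbbbbbbbRRRRRRRRRRRbbbbbbbbbbbbbbbbbbYYY######Ybbb---------
102 #YY#YbbbbbbbbbbbbbbbbbbbbRRRRRRRRRRbbbbbbbbbbbbbbbbbbYYYYYYYYYbbbb---------
108 #YY####bbbbbbbbbbbbbbbbbbbRRRRRRRRRbbbbbbbbbbbbbbbbbbbYYYYYYYbbbbb---------
114 YYY#####bbbbbbbbbbbbbbbbbb#RRRRRR#RRbbbbbbbbbbbbbbbb####YYYbbbbbbb-b-------
120 YY######bbbbbbbbbbbbbbbbbbbbR#b#RRRbbbbbbbbbbbbbbbbb#######bbbbbbbbbbbb----
126 ##Y#####bbbbbbbbbbbbbbbbbbbbbRRRRRbbbbbbbbbbbbbbbbb#######bbbbbbbbbbbbbbb--
132 b#YY###bbbbbbbbbbbbbb
[... 1971 characters left out ...]
...
282 ----------------------.....-b-bbbbbbbbbbbbbbbbbbbbbbbb----------------.....
288 --------------------.............---.-...........-.....----------------....
294 --------------------...................................--------.---------..
300 -------------------.........................................--------------Y
306 ---------------------------------------------------------------------------
312 ####----####################-#-###############-------############----------
318 ##############-------############-----------##-----------------------------
[[[224.0, 234.0], [216.0, 252.0]], [[333.0, 235.0], [341.0, 253.0]], [[196.0, 234.0], [184.0, 251.0]], [[362.0, 235.0], [374.0, 253.0]]]
```

```bash
python3 -m crank '[[-0.06,0,0,0,0,0,-0.5],[-0.06,0.08,0,0,0,0,-0.5],[-0.06,0.08,0,0,0,0,-0.5],[0,0.085,0,0,0,0,-0.5],[0.03,0.085,0,0,0,0,-0.5],[0.06,0.085,0,0,0,0,-0.5],[0.09,0.085,0,0,0,0,-0.5],[0.12,0.09,0,0,0,0,-0.5],[0.15,0.09,0,0,0,0,-0.5],[0.15,0.09,0,0,0,0,-0.5]]'; python3 meas.py|grep -v 'scene Y \[2[08]'; python3 ft.py
```

```text
time: 29.47
tcp_pos: [0.4615, -0.1196, 0.0024]
tool_rot: [-0.012, 0.991, 0.057, 0.122]
contact_force: [-2.5, 0.6, 0.8]
opening: 0.75
gripper_force: 1.3
t 29.4667 zax [ 0.241  0.038 -0.97 ] yax [ 0.116 -0.993 -0.01 ] tcp [ 0.4615 -0.1196  0.0024] j [-0.409 -0.018  2.365  0.234  0.597  0.866] F [-2.5  0.6  0.8]
tcp in bay -0.113 0.0108
top Y [298, 215, 4, 5, 14] [299.5 216.9] [ 0.5256 -0.1457] bay -0.052 -0.022
top Y [278, 220, 3, 4, 11] [278.9 221.4] [ 0.51   -0.0725] bay -0.0597 0.0525
top R [288, 217, 5, 5, 16] [289.9 219.3] [ 0.5171 -0.1114] bay -0.0569 0.013
scene Y [300, 195, 3, 2, 4] [301.  195.8] [ 0.3969 -0.089 ] bay -0.1739 0.0483
scene Y [255, 205, 5, 7, 21] [257.3 207.4] [ 0.5265 -0.1476] bay -0.0514 -0.024
scene Y [276, 217, 3, 3, 9] [277. 218.] [ 0.5132 -0.0718] bay -0.0564 0.0529
scene Y [277, 222, 2, 2, 3] [277.3 222.3] [ 0.5253 -0.0567] bay -0.0428 0.0665
scene R [266, 210, 4, 4, 14] [267.7 211.5] [ 0.5159 -0.1111] bay -0.058 0.0134
scene R [266, 215, 4, 2, 4] [267.5 215.8] [ 0.5294 -0.0965] bay -0.043 0.0265
[-1.43  1.03 -0.55] [0.099 0.514 0.055] [0.33 0.55 0.62] [0.026 0.039 0.017] [ 0.4613825  -0.11985291  0.00263973]
```

```bash
python3 -m crank '[[0.03,0.003,0,0,0,0,-0.5],[0.07,0.004,0,0,0,0,-0.5],[0.11,0.002,0,0,0,0,-0.5],[0.15,0,0,0,0,0,-0.5],[0.19,-0.004,0,0,0,0,-0.5],[0.23,-0.008,0,0,0,0,-0.5],[0.27,-0.012,0,0,0,0,-0.5],[0.31,-0.016,0,0,0,0,-0.5],[0.34,-0.02,0,0,0,0,-0.5],[0.36,-0.022,0,0,0,0,-0.5]]'; python3 meas.py|grep -v 'scene Y \[2[08]'; python3 ft.py; python3 - <<'E'
from h import *
c=cap('wrist'); f=c['frame'].astype(int)
m=(((f[:,:,2]-f[:,:,0])>40)).astype('uint8')
B=np.array([.575,-.1182]); th=np.radians(6.2); ex=np.array([np.cos(th),np.sin(th)]); ey=np.array([-ex[1],ex[0]])
for u in range(60,540,30):
    v=np.nonzero(m[:,u])[0]
    if len(v): 
        x=onz(c,u,v.max(),.05)[:2]; print(u,v.min(),v.max(),'near edge bay',((x-B)@ex).round(4),((x-B)@ey).round(4))
E
```

```text
time: 30.7
tcp_pos: [0.4978, -0.1221, 0.0026]
tool_rot: [-0.012, 0.991, 0.057, 0.123]
contact_force: [-3.1, 0.2, 0.2]
opening: 0.749
gripper_force: 1.8
t 30.7 zax [ 0.242  0.037 -0.97 ] yax [ 0.115 -0.993 -0.009] tcp [ 0.4978 -0.1221  0.0026] j [-0.38   0.049  2.297  0.224  0.593  0.902] F [-3.1  0.2  0.2]
tcp in bay -0.0771 0.0045
top Y [299, 205, 3, 5, 13] [300.  206.7] [ 0.5623 -0.148 ] bay -0.0159 -0.0282
top Y [278, 210, 4, 4, 14] [279.3 211.5] [ 0.5454 -0.0741] bay -0.0246 0.0471
top R [289, 207, 4, 5, 17] [290.2 209.1] [ 0.554  -0.1131] bay -0.0204 0.0073
scene Y [291, 200, 2, 2, 3] [291.7 200.7] [ 0.4333 -0.0929] bay -0.1381 0.0405
scene Y [246, 212, 3, 3, 5] [247.4 213. ] [ 0.5672 -0.1458] bay -0.0108 -0.0266
[-1.23  0.45 -0.49] [-0.039  0.43   0.03 ] [0.4  0.4  0.54] [0.031 0.052 0.029] [ 0.49792856 -0.12232888  0.00305116]
120 158 233 near edge bay -0.0709 0.0763
150 15 259 near edge bay -0.0827 0.0626
180 15 268 near edge bay -0.0867 0.0489
210 14 275 near edge bay -0.0898 0.0351
240 14 281 near edge bay -0.0924 0.0214
270 14 284 near edge bay -0.0936 0.0077
300 14 284 near edge bay -0.0935 -0.0061
330 14 283 near edge bay -0.0929 -0.0197
360 13 278 near edge bay -0.0904 -0.0334
390 13 273 near edge bay -0.088 -0.0469
420 120 259 near edge bay -0.0815 -0.0604
450 149 219 near edge bay -0.0631 -0.0735
```

```bash
cat > yaw.py <<'E'
from h import *
c=cap('wrist'); f=c['frame'].astype(int)
m=(((f[:,:,2]-f[:,:,0])>40)&(f[:,:,2]>1.25*f[:,:,1])).astype('uint8')
B=np.array([.575,-.1182]); th=np.radians(6.2); ex=np.array([np.cos(th),np.sin(th)]); ey=np.array([-ex[1],ex[0]])
k,l,st,ce=cv2.connectedComponentsWithStats(m); i=1+np.argmax(st[1:,4]); m=l==i; print(st[i])
L=[];Rr=[]
for r in range(st[i][1]+5,260,15):
    u=np.nonzero(m[r])[0]
    if len(u)>20:
        a,b=onz(c,u.min(),r,.05)[:2]-B,onz(c,u.max(),r,.05)[:2]-B
        print(r,u.min(),u.max(),'L',(a@ex).round(4),(a@ey).round(4),'R',(b@ex).round(4),(b@ey).round(4),'w',np.hypot(*(a-b)).round(4))
E
python3 yaw.py
```

```text
[  109    83   346   203 20534]
133 412 441 L -0.0247 -0.0554 R -0.0246 -0.0684 w 0.0129
148 136 450 L -0.0323 0.0686 R -0.0313 -0.0726 w 0.1412
163 119 452 L -0.0391 0.0764 R -0.038 -0.0736 w 0.1501
178 112 453 L -0.0459 0.0797 R -0.0447 -0.0743 w 0.154
193 109 453 L -0.0527 0.0811 R -0.0514 -0.0745 w 0.1556
208 111 452 L -0.0595 0.0803 R -0.0582 -0.0742 w 0.1545
223 116 448 L -0.0663 0.0781 R -0.065 -0.0726 w 0.1507
238 123 440 L -0.0732 0.0749 R -0.0718 -0.0692 w 0.1441
253 139 429 L -0.08 0.0677 R -0.0787 -0.0644 w 0.1321
```

```bash
python3 - <<'E'
from h import *
c=load('wrist'); f=c['frame'].astype(int)
for r in range(10,310,10): print('%3d'%r,''.join('R' if a[0]-a[1]>50 and a[1]-a[2]<40 else 'Y' if a[0]-a[2]>50 else str(min(9,(a[2]-a[0])//25)) if a[2]-a[0]>25 else '#' if a.sum()>330 else '-' if a.sum()>150 else '.' for a in f[r,80:480:4]))
E
```

```text
10 .......................###111111111111111111111111111111111111111111111-1111-----###................
 20 ................56666666666666666666666666666666666666666666666666666666666666666666................
 30 .......--.......36666666666666666666666666666666666666666666666666666666655555555556................
 40 .--------.------35566666666666666666666666666666666666666666666666666655555555555554--..............
 50 ----------------2555556666666666666666666666655555555555666666666666555555555YYYY354-----...........
 60 ----------------1455555556655566666666655546655555554445665666665555655555YYYYYYYYYY-------.........
 70 ----------------144444444444455555555554444444444444444444444555555554444YYYYYYYYYYYY--------.......
 80 -------------Y####133334444444445544444444444RR######R444444444444444444#YYY#YY#Y##Y----------......
 90 -----------Y#########33334444444444444444443R#RRRRRR##R4444444444444444Y##YYYYYYYY45----------------
100 -----------Y######Y##YYY33344444444444444433#R##RRR##RR3344444444444441YYY######4445----------------
110 ---------##YY########YY1##2555666666333333333RR
[... 1348 characters left out ...]
777777777777777777777777777777777777777777777777777773322221111.......
250 -.---------11111222222223333333334444444444444444444444444444444444444443333333332222211111.........
260 -------------1111111112222222222233333333333333333343433333333333333333333222222222111111...........
270 ------------------11111111111112222222222222222222222222222222222222222222221111111111.-------------
280 -----------.----------------11111111111111111111111212211212111111111111111111111-.....-------------
290 -----..--YY---------------------......111111111111111111111111111111----------------....YYY---------
300 --..---YYYYYY--------------...-..........................................-----..------.YYYYYY-------
```

```bash
cat > edge.py <<'E'
from h import *
c=cap('wrist') ; f=c['frame'].astype(int)
B=np.array([.575,-.1182]); th=np.radians(6.2); ex=np.array([np.cos(th),np.sin(th)]); ey=np.array([-ex[1],ex[0]])
d=f[:,:,2]-f[:,:,0]; s=robot.sense(); print('tcp bay',((s['tcp_pos'][:2]-B)@ex).round(4),((s['tcp_pos'][:2]-B)@ey).round(4),'F',s['contact_force'].round(1),'t',s['time'])
g=np.diff(cv2.GaussianBlur(d.astype('float32'),(5,5),0),axis=1)
for r in (25,40,55,230,238):
    l=80+np.argmax(g[r,80:230]); q=330+np.argmin(g[r,330:480])
    a,b=onz(c,l,r,.05)[:2]-B,onz(c,q,r,.05)[:2]-B
    print(r,l,q,'L',(a@ex).round(4),(a@ey).round(4),'R',(b@ex).round(4),(b@ey).round(4))
h=np.diff(cv2.GaussianBlur(d.astype('float32'),(5,5),0),axis=0)
for u in(170,220,280,340,390):
    v=200+np.argmin(h[200:270,u]); a=onz(c,u,v,.05)[:2]-B; print('near',u,v,(a@ex).round(4),(a@ey).round(4))
E
python3 edge.py
```

```text
tcp bay -0.0771 0.0043 F [-0.7  0.3 -0.8] t 31.25
25 143 413 L 0.0222 0.0651 R 0.0227 -0.0547
40 144 413 L 0.0156 0.0647 R 0.0162 -0.0549
55 144 378 L 0.0091 0.0647 R 0.0096 -0.0396
230 147 410 L -0.0694 0.0639 R -0.0683 -0.0555
238 147 410 L -0.0731 0.0639 R -0.072 -0.0556
near 170 245 -0.0762 0.0534
near 220 245 -0.076 0.0306
near 280 245 -0.0757 0.0032
near 340 245 -0.0754 -0.024
near 390 245 -0.0752 -0.0467
```

```bash
python3 -m crank '[[-0.15,-0.016,0,0,0,0,-0.5],[-0.2,-0.022,0,0.0093,-0.0856,0,-0.5],[-0.2,-0.022,0,0.0093,-0.0856,0,-0.5],[-0.2,-0.022,0,0.0093,-0.0856,0,-0.5],[-0.2,-0.022,0.02,0.0093,-0.0856,0,-0.5],[-0.2,-0.022,0.02,0.0093,-0.0856,0,-0.5],[-0.2,-0.022,0.02,0.0093,-0.0856,0,-0.5],[-0.2,-0.022,0.02,0.0093,-0.0856,0,-0.5]]'; python3 meas.py|head -2; python3 edge.py
```

```text
time: 31.92
tcp_pos: [0.4882, -0.1266, 0.0049]
tool_rot: [-0.04, 0.942, 0.061, 0.328]
contact_force: [-0.1, 1.2, -0.2]
opening: 0.755
gripper_force: 0.0
t 31.9167 zax [ 0.613  0.115 -0.782] yax [ 0.141 -0.989 -0.035] tcp [ 0.4882 -0.1266  0.0049] j [-0.661 -0.027  2.561  1.344  0.5   -0.411] F [-0.1  1.2 -0.2]
tcp in bay -0.0872 0.001
tcp bay -0.088 0.0011 F [-0.   0.7 -0.5] t 32.0667
25 187 333 L 0.0302 0.059 R 0.0287 -0.03
40 192 333 L 0.0176 0.0542 R 0.0165 -0.0296
55 197 378 L 0.0057 0.0497 R 0.0046 -0.0546
230 150 399 L -0.1013 0.0581 R -0.0991 -0.0551
238 166 417 L -0.105 0.05 R -0.1027 -0.0625
near 170 206 -0.0893 0.0506
near 220 217 -0.0944 0.0262
near 280 217 -0.0939 -0.0017
near 340 218 -0.0939 -0.0291
near 390 207 -0.0881 -0.0522
```

```bash
cat > rot.py <<'E'
from h import *
import sys
from scipy.spatial.transform import Rotation as Ro
q=robot.sense()['tool_rot']; R=Ro.from_quat(np.r_[q[1:],q[0]])
th=np.radians(float(sys.argv[2]) if len(sys.argv)>2 else 6.2); t=np.radians(float(sys.argv[1]))
z=np.array([np.cos(th)*np.sin(t),np.sin(th)*np.sin(t),-np.cos(t)]); y=np.array([np.sin(th),-np.cos(th),0]); x=np.cross(y,z)
D=Ro.from_matrix(np.c_[x,y,z]); print('rotvec/360',((D*R.inv()).as_rotvec()/(2*np.pi)).round(4))
E
python3 rot.py 40
```

```text
rotvec/360 [-0.0056 -0.0057 -0.005 ]
```

```bash
python3 -m crank '[[0.03,0.003,0,-0.0056,-0.0057,-0.005,-0.5],[0.06,0.007,0,-0.0056,-0.0057,-0.005,-0.5],[0.09,0.01,0,-0.0056,-0.0057,-0.005,-0.5],[0.12,0.013,0,-0.0056,-0.0057,-0.005,-0.5],[0.12,0.013,0,-0.0056,-0.0057,-0.005,-0.5]]'; python3 meas.py; python3 rot.py 42
```

```text
time: 32.48
tcp_pos: [0.5038, -0.1259, 0.005]
tool_rot: [-0.019, 0.938, 0.054, 0.341]
contact_force: [-0.1, -0.1, 0.1]
opening: 0.756
gripper_force: 0.0
t 32.4833 zax [ 0.638  0.073 -0.766] yax [ 0.114 -0.993  0.   ] tcp [ 0.5038 -0.1259  0.005 ] j [-0.607 -0.017  2.569  1.512  0.439 -0.528] F [-0.1 -0.1  0.1]
tcp in bay -0.0716 0.0
top Y [299, 205, 3, 5, 13] [300.  206.7] [ 0.5623 -0.148 ] bay -0.0159 -0.0282
top Y [278, 210, 4, 4, 12] [279.2 211.3] [ 0.546  -0.0739] bay -0.024 0.0471
top Y [279, 250, 5, 3, 10] [281.1 250.7] [ 0.4059 -0.0794] bay -0.1639 0.0569
top R [289, 207, 4, 5, 17] [290.4 209.1] [ 0.5537 -0.1137] bay -0.0207 0.0067
scene Y [205, 170, 12, 3, 25] [210.3 170.7] [ 0.5437 -0.3703] bay -0.0583 -0.2473
scene Y [268, 183, 6, 4, 9] [270.2 184.4] [ 0.4345 -0.1928] bay -0.1477 -0.059
scene Y [246, 211, 3, 4, 9] [247.1 212.7] [ 0.5653 -0.1495] bay -0.013 -0.0301
rotvec/360 [ 0.0006 -0.0056 -0.0009]
```

```bash
python3 -m crank '[[0.03,0.003,0,0,0,0,-0.5],[0.07,0.007,0,0,0,0,-0.5],[0.11,0.011,0,0,0,0,-0.5],[0.15,0.012,0,0,0,0,-0.5],[0.19,0.013,0,0,0,0,-0.5],[0.23,0.013,0,0,0,0,-0.5],[0.27,0.014,0,0,0,0,-0.5],[0.31,0.014,0,0,0,0,-0.5],[0.35,0.015,0,0,0,0,-0.5],[0.38,0.015,0,0,0,0,-0.5]]'; python3 meas.py; python3 edge.py;python3 rot.py 42
```

```text
time: 33.42
tcp_pos: [0.5412, -0.1247, 0.0042]
tool_rot: [-0.019, 0.938, 0.053, 0.341]
contact_force: [-6.0, -0.3, 4.1]
opening: 0.75
gripper_force: 3.0
t 33.4167 zax [ 0.638  0.073 -0.767] yax [ 0.113 -0.994 -0.   ] tcp [ 0.5412 -0.1247  0.0042] j [-0.539  0.047  2.506  1.565  0.4   -0.524] F [-6.  -0.3  4.1]
tcp in bay -0.0343 -0.0028
top Y [277, 203, 4, 4, 13] [278.6 204.2] [ 0.5717 -0.0719] bay 0.0017 0.0464
top Y [279, 239, 4, 3, 11] [280.6 240.1] [ 0.4433 -0.078 ] bay -0.1266 0.0542
scene Y [205, 170, 12, 3, 27] [210.3 170.8] [ 0.5439 -0.3705] bay -0.0582 -0.2474
scene Y [259, 189, 6, 5, 10] [261.5 190.9] [ 0.4729 -0.191 ] bay -0.1094 -0.0614
tcp bay -0.0341 -0.0029 F [-2.6  0.3  1.4] t 33.5667
25 128 428 L 0.0872 0.0919 R 0.0884 -0.0954
40 124 342 L 0.074 0.0917 R 0.0748 -0.0408
55 176 338 L 0.0617 0.0585 R 0.0623 -0.0375
230 136 400 L -0.0476 0.0621 R -0.0468 -0.0582
238 139 396 L -0.0514 0.0601 R -0.0507 -0.0558
near 170 257 -0.06 0.0449
near 220 261 -0.0617 0.0227
near 280 261 -0.0615 -0.0036
near 340 261 -0.0613 -0.0298
near 390 243 -0.053 -0.0528
rotvec/360 [ 0.0006 -0.0057 -0.0008]
```

```bash
python3 -m crank '[[0.03,0.003,0,0,0,0,-0.5],[0.07,0.006,0,0,0,0,-0.5],[0.11,0.009,0,0,0,0,-0.5],[0.16,0.011,0,0,0,0,-0.5],[0.21,0.014,0,0,0,0,-0.5],[0.26,0.017,0,0,0,0,-0.5],[0.31,0.02,0,0,0,0,-0.5],[0.36,0.023,0,0,0,0,-0.5],[0.41,0.027,0,0,0,0,-0.5],[0.45,0.029,0,0,0,0,-0.5]]'; python3 meas.py; python3 edge.py;python3 rot.py 42
```

```text
time: 34.4
tcp_pos: [0.5861, -0.122, 0.0043]
tool_rot: [-0.019, 0.938, 0.053, 0.341]
contact_force: [-5.4, -0.1, 3.2]
opening: 0.75
gripper_force: 2.8
t 34.4 zax [ 0.638  0.072 -0.767] yax [ 0.112 -0.994  0.   ] tcp [ 0.5861 -0.122   0.0043] j [-0.471  0.116  2.427  1.601  0.362 -0.501] F [-5.4 -0.1  3.2]
tcp in bay 0.0106 -0.005
top Y [278, 227, 4, 2, 8] [279.5 227.5] [ 0.488  -0.0744] bay -0.0817 0.053
top R [289, 189, 1, 3, 3] [289. 190.] [ 0.6232 -0.1095] bay 0.0489 0.0035
scene Y [205, 170, 12, 3, 27] [210.6 170.7] [ 0.5432 -0.3698] bay -0.0588 -0.2467
scene Y [249, 196, 5, 5, 9] [250.8 198.1] [ 0.5177 -0.1901] bay -0.0647 -0.0653
tcp bay 0.0109 -0.005 F [-0.8 -0.2  0.1] t 34.55
25 124 426 L 0.1323 0.0922 R 0.1336 -0.0964
40 121 341 L 0.1192 0.0914 R 0.12 -0.0424
55 173 337 L 0.1069 0.0581 R 0.1075 -0.0391
230 136 399 L -0.0025 0.06 R -0.0018 -0.0599
238 140 396 L -0.0063 0.0575 R -0.0056 -0.058
near 170 257 -0.0149 0.0428
near 220 260 -0.0161 0.0206
near 280 260 -0.016 -0.0057
near 340 260 -0.0158 -0.032
near 390 242 -0.0075 -0.055
rotvec/360 [ 0.0006 -0.0057 -0.0007]
```

```bash
python3 -m crank '[[0.015,0.0015,0,0,0,0,-0.5],[0.03,0.003,0,0,0,0,-0.5],[0.045,0.005,0,0,0,0,-0.5],[0.06,0.0065,0,0,0,0,-0.5],[0.075,0.008,0,0,0,0,-0.5],[0.09,0.01,0,0,0,0,-0.5]]'|sed -n '2,4p'
python3 -m crank '[[0.015,0.0015,0,0,0,0,-0.5],[0.03,0.003,0,0,0,0,-0.5],[0.045,0.005,0,0,0,0,-0.5],[0.06,0.0065,0,0,0,0,-0.5]]'|sed -n '2,4p'
```

```text
tcp_pos: [0.5947, -0.1211, 0.0043]
tool_rot: [-0.019, 0.938, 0.053, 0.341]
contact_force: [-5.3, -1.0, 2.3]
tcp_pos: [0.6007, -0.1205, 0.0043]
tool_rot: [-0.019, 0.938, 0.053, 0.341]
contact_force: [-5.2, -0.6, 3.2]
```

```bash
for k in 1; do python3 -m crank '[[0.012,0.001,0,0,0,0,-0.5],[0.025,0.0025,0,0,0,0,-0.5],[0.038,0.004,0,0,0,0,-0.5],[0.05,0.005,0,0,0,0,-0.5]]'|sed -n '2,4p'
python3 - <<'E'
from workcell import robot
print(robot.sense()['contact_force'].round(1))
E
done
```

```text
tcp_pos: [0.6046, -0.1201, 0.0038]
tool_rot: [-0.019, 0.939, 0.053, 0.34]
contact_force: [-24.8, -2.5, 18.4]
[-24.8  -2.5  18.4]
```

```bash
python3 -m crank '[[0.012,0.001,0,0,0,0,-0.5],[0.025,0.0025,0,0,0,0,-0.5],[0.038,0.004,0,0,0,0,-0.5],[0.05,0.005,0,0,0,0,-0.5]]'|sed -n '2,4p'
```

```text
tcp_pos: [0.605, -0.12, 0.0017]
tool_rot: [-0.018, 0.94, 0.052, 0.338]
contact_force: [-55.3, -5.5, 36.1]
```

Contact with the stop reached. That second step pressed harder than I intended, so I'm backing off now.

```bash
python3 -m crank '[[-0.05,-0.005,0,0,0,0,-0.5],[-0.1,-0.011,0,0,0,0,-0.5],[-0.2,-0.022,0,0,0,0,-0.5],[-0.4,-0.043,0,0,0,0,-0.5],[-0.4,-0.043,0,0,0,0,-0.5],[-0.4,-0.043,0,0,0,0,-0.5]]'; python3 edge.py; python3 - <<'E'
from h import *
for n in('top','scene'):
    c=cap(n); f=c['frame'].astype(int)
    r0,r1,c0,c1=((160,225,262,322) if n=='top' else (195,270,205,275))
    for r in range(r0,r1,1): print(r,''.join('R' if a[0]-a[1]>35 and a[1]-a[2]<25 else 'Y' if a[0]-a[2]>25 else 'b' if a[2]-a[0]>45 else 'g' if a[1]-a[0]>12 else '#' if a.sum()>270 else '-' if a.sum()>120 else '.' for a in f[r,c0:c1]))
E
```

```text
time: 36.55
tcp_pos: [0.5709, -0.1239, 0.0046]
tool_rot: [-0.019, 0.938, 0.052, 0.341]
contact_force: [-0.4, -0.1, 0.0]
opening: 0.748
gripper_force: 0.0
tcp bay -0.0038 -0.0055 F [-0.2 -0.9  0.8] t 36.6
25 168 417 L 0.1171 0.0646 R 0.1179 -0.0912
40 99 413 L 0.1037 0.1047 R 0.1046 -0.0865
55 199 370 L 0.0915 0.0425 R 0.092 -0.0589
230 169 380 L -0.0181 0.0449 R -0.0176 -0.0514
238 185 429 L -0.0219 0.0371 R -0.0213 -0.0731
near 170 201 -0.0036 0.0465
near 220 210 -0.0081 0.0224
near 280 210 -0.0079 -0.0057
near 340 209 -0.0073 -0.0339
near 390 217 -0.0112 -0.0568
160 #g######################################g####gg#g###g##g####
161 #########################################g####ggg##gggg###g#
162 #g#####################################ggg##ggg##g#g##g#g##g
163 ggg###################################gggg##ggg#ggg##ggg#gg#
164 ######################################gggg###ggggggg##gg#gg#
165 #####################################ggggg##ggggg#g###g##g#g
166 ##g##################################gggggg#ggg##########ggg
167 ####################################gggggg#g#g#g#g#g######gg
168 #####
[... 8620 characters left out ...]
bbbbbg###################
261 ggggggggg###############ggbbbbbbbbbbbbbbbbbbbbbbbg####################
262 gggggggggg###############ggbbbbbbbbbbbbbbbbbbbbbg#####################
263 gggggggggggg###############gbbbbbbbbbbbbbbbbbbg#######################
264 -gggggggggggg###############gbbbbbbbbbbbbbbbbg########################
265 -ggggg-ggggggg################bbbbbbbbbbbbbbg#########################
266 --ggggggggggggg###############ggbbbbbbbbbbbg##########################
267 ---gggggggggggggg##############ggbbbbbbbbbg###########################
268 ----ggg-gggggggggg###############gbbbbbbbg############################
269 -----gg-ggggggggggg###############gbbbbbg#############################
```

```bash
python3 - <<'E'
from h import *
c=load('top')
B=np.array([.575,-.1182]); th=np.radians(6.2); ex=np.array([np.cos(th),np.sin(th)]); ey=np.array([-ex[1],ex[0]])
def b(u,v,z): a=onz(c,u,v,z)[:2]-B; return (a@ex).round(4),(a@ey).round(4)
print('front L',b(270.5,176.3,.05),'front R',b(303,172.7,.05))
for r,l,q in((180,270.5,303.5),(186,271.5,304.5),(192,271.5,305.5),(197,272.5,304.7)): print(r,b(l,r,.05),b(q,r,.05))
print('mat lines row205', b(271.5,207.5,0),b(309.7,204.5,0))
print('cols', b(298,182.5,.1),b(288.5,185,.1),b(277.5,187.3,.1))
E
```

```text
front L (np.float64(0.118), np.float64(0.063)) front R (np.float64(0.1178), np.float64(-0.0583))
180 (np.float64(0.104), np.float64(0.0646)) (np.float64(0.0901), np.float64(-0.0567))
186 (np.float64(0.0811), np.float64(0.0634)) (np.float64(0.0671), np.float64(-0.0576))
192 (np.float64(0.0586), np.float64(0.066)) (np.float64(0.0443), np.float64(-0.0584))
197 (np.float64(0.0396), np.float64(0.0645)) (np.float64(0.026), np.float64(-0.0532))
mat lines row205 (np.float64(0.0098), np.float64(0.0721)) (np.float64(0.0047), np.float64(-0.0726))
cols (np.float64(0.0718), np.float64(-0.0317)) (np.float64(0.0666), np.float64(0.0032)) (np.float64(0.0628), np.float64(0.0433))
```

The rack lies square against the bar: front at bay x ≈ 0.118, lateral offset about 3 mm. All three columns are standing in it, and the tool is clear.

```bash
python3 -c "
from workcell import robot
print(robot.sign_off())"
```

```text
the job is handed in; nothing more can be done
None
```

The job is handed in: the red column is in the rack's middle socket and the rack is square against the stop about 3 mm off centre, but the last push peaked at 55 N at the wrist, so the 45 N ram limit may have been passed; I did not read the plunger or re-check the white column, and no verdict came back.

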